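Raise the router spindle with the square lift key

TASK

Take the T-handled lift key out of its wooden stand and put its square shank down the bore in the router-table plate, feeling gently for the angle at which it drops through the square drive down inside until its collar sits on the plate; never force it. Then turn the key clockwise to raise the spindle until the top of the collet nut stands about 10 mm above the plate, and leave the key standing fully home in the bore. Leave the red ring and the wrench where they lie.

Things in the scene. Friction and masses are not known exactly. Their poses are not given: they have to be found in the camera images.
- key: Lift key, 0.14 to 0.24 kg, 89 mm tall, starting upright in key_stand, collar on the stand's top, loose to turn. Origin: centre of the lower end (foot) of the shank; z runs up the key. Square steel shank 14 x 14 mm (sides along x and y; foot edges bevelled 0.3 mm over 1.5 mm) from z = 0 to 34 mm; round collar 40 mm diameter at z = 34 to 40 mm; round stem 16 mm diameter above it.
- key_handle (a point): Middle of the key's T-handle, 77 mm above the key's origin: a light wooden bar 80 mm long (along the key's x), 16 mm wide (along its y), 24 mm high.
- key_stand: Fixed block of brown wood 70 x 70 x 60 mm with a plain round hole 24.5 mm wide, 45 mm deep in the middle of its top; origin: centre of the underside. It may be on either side of the router top.
- bit_block: Fixed bystander: block of the same wood, 70 x 70 x 60 mm, with four router bits standing in it, 106 mm tall in all; origin: centre of the underside.
- router_top: Fixed black slab 330 x 300 mm with an aluminium plate on it; the plate's upper face is 45 mm above the bench (z = 45 mm of this body). Origin: centre of the underside, z up. In the plate are a round key bore (at x = -60, y = 70 mm) and the 62 mm spindle opening (at x = 30, y = 0).
- key_bore (a point): Centre of the mouth of the key bore, on the plate's upper face. The bore is vertical and plain, 28 mm wide: the shank goes in at any angle, with play, for the first 14 mm. Measured poses are not good enough to meet the square below: feel for the bore's wall on opposite sides to find its axis.
- drive_face (a point): Centre of the flat steel face of the drive, 14 mm down the bore. In it is a vertical square hole 15 x 15 mm on the bore's axis, at an angle of its own, different each time and not measured. The key fits at each quarter turn, within about 0.07 rad; otherwise its foot stands on this face. Under a light touch the drive stays still (friction 0.08 N m).
- key_home (a point): Where the key's origin is when home: collar on the plate, foot 34 mm below the plate's face, 20 mm into the drive. The key then turns the drive: clockwise from above raises the spindle 20 mm per rad. Hard stops: nut 18 mm above the plate, and 26 mm below it. Over 40 N between key and router_top (pressing or wrenching) is too much.
- nut_top (a point): Centre of the top of the steel hexagonal collet nut (34 mm across, 19 mm high) on the router spindle, in the middle of the spindle opening. It starts 20 to 2 mm below the plate's upper face and moves straight up and down only. Target: 10 mm above the plate's upper face.
- reducing_ring: Bystander: loose red plastic ring 88 mm across, 7 mm thick, lying on the plate; origin: centre of the underside.
- wrench: Bystander: loose flat steel wrench 170 mm long (along its x), 8 mm thick, lying on the plate; origin: its middle, on the underside.
Things that resemble listed ones, but are neither listed nor needed, are in the scene too. Of the things that look like the key, the smallest one is meant.

How it is judged:
By the outcome, as a careful person would: the job done as asked, in the order asked, and still so for the second after the job is handed in, with the robot touching nothing.
It also fails if it takes over 72 s, if anything falls off the work surface, if the arm or the gripper's body presses on something with over 40 N, if the wrist force passes 120 N, or if a joint passes its speed limit or range.

ROBOT

A 7-joint arm with a two-finger parallel gripper is mounted at the origin on the work surface. World frame = base frame: x ahead of the robot, y to its left, z up, the work surface at z = 0. Lengths are in m, angles in rad, forces in N, time in s.
With the tool pointing down it reaches from about 0.425 to 0.95 m from the base axis. Payload 16.7 kg.
Tool frame: the origin (TCP) lies midway between the tips of the shut fingers; the grasp point (between the pads) lies 19 mm behind it; y points along the fingers, z is the direction in which the jaws open and shut, and the axes are right-handed (so a half turn about y gives the same grasp; the last joint's range is limited). The gripper opens to 94 mm and grips with 3 to 60 N. Pads are 16 mm wide; open, the fingers measure 119 mm over their backs; the gripper's body (75 mm by 177 mm) begins 78 mm behind the grasp point.
Start: joints at [-1.331, 0.426, 0.074, 1.606, -0.034, 1.111, -0.067], TCP at [0.256, 0.625, 0.205] pointing down, gripper open.
Joint ranges: [-2.85, 2.85], [-0.5, 2.14], [-1.23, 1.37], [0.21, 2.46], [-1.02, 4.16], [0.16, 2.05], [-2.73, 2.73]. Speed limits (rad/s): [1.89, 1.89, 2.39, 2.39, 3.01, 3.01, 3.01].

INTERFACE

Orientations are given as a unit quaternion [w, x, y, z].
In Python, from bench import r gives the robot as it stands.
- The arm moves only by the tool send_rows, never from a script. Its arguments are lists of equal length, an entry for each row: "grip": the opening, from -1 (shut) to 1 (fully open); "travel": the shift along the world's x, y, z scaled (see below), a list of three; "roll": the turn about the world's z scaled (see below). A call has 1 to 10 rows; each row shifts and turns the pose as measured when the row begins; what a row does not reach is not made up. The controller multiplies each number of a shift by 1 m and each number of a turn by 90 degrees. A row lasts 1/10 s, in which the tool goes at most 50 mm and 8.59 degrees, less where a joint would pass 70% of its speed; a pose out of reach is approached as far as the arm can. A call with a number of a shift or a turn outside -1 to 1 is refused whole. A call with a gripper value outside its range is refused whole. The fingers move at their own pace and stop on an object; "grip_force" is the grip in N (left out, the last holds). Time passes only in rows, so rows that do not move let the fingers close. It gives the time, the measured TCP pose, the force and the opening at its end, in the units of the state.
- r.read_state(): the state, without advancing time (a new reading comes with each control period).
- r.grab_frame(name): name is "side" or "top" or "wrist"; returns the picture (420x560x3 uint8, red, green, blue); there is no depth.
- r.camera_info(name): a dict with "intrinsics" (3x3 intrinsics, pixels), "rvec" (rotation vector, rad) and "tvec" (3), from world to camera coordinates, as OpenCV has them; the wrist camera has in their place "hand_eye" (4x4, takes a point from camera to tool coordinates, whose origin is the TCP and whose axes are the tool frame's). Camera axes: x right, y down, z forward; pixel columns grow to the right and rows downward; lengths in m; the calibration is good to about 2 mm. A picture is of the moment at which its call begins: read the wrist's pose just before it. camera_info takes no time and is no camera call.
- r.hand_in(): hands the job in, once; it reports no verdict.
The state is a dict: "time_s": time; "joint_pos": joint angles; "joint_vel": joint speeds; "tau": joint torques, N m; "eef_pos": TCP position; "eef_rot": TCP orientation; "wrist_force": force on the tool from outside, world axes, zero at the start; "wrist_torque": the same for the moment, N m; "grip_width": opening from 0.0 (shut) to 1.0 (fully open).
Only numpy, scipy, OpenCV 4.12 (cv2) and the standard library are available. Lean on these libraries where they do the work, as an engineer would, in place of code of your own. Each camera call takes 0.05 s, during which the arm holds its last target.

## Working session

There is one attempt and no reset: what is moved stays moved. The work goes in short steps, Python scripts to look and compute and a tool call to move; the robot and the scene stay as the last step left them, time stands still between calls to the robot, and variables do not carry over. Pictures are saved under pics/ and viewed, and the job is handed in when it is done.

Besides the shell and the picture viewer there is one more tool, called after "Request:" in YAML: its name, and indented under it one key for each argument. send_rows: Moves the arm, as the interface text tells. Shifts and turns lie within -1 to 1; 1 stands for 1 m of shift or 90 degrees of turn. Its arguments: {"type":"object","properties":{"grip":{"type":"array","items":{"type":"number"}},"travel":{"type":"array","items":{"type":"array","items":{"type":"number","minimum":-1,"maximum":1}}},"roll":{"type":"array","items":{"type":"number","minimum":-1,"maximum":1}},"grip_force":{"type":"number"}},"required":["grip","travel","roll"]}

```bash
ls; mkdir -p pics; cat > h.py <<'E'
import numpy as np,cv2
from bench import r
def cam(n):
    c=r.camera_info(n);K=np.array(c["intrinsics"],float)
    if n=="wrist":
        return K,np.array(c["hand_eye"],float)
    R=cv2.Rodrigues(np.array(c["rvec"],float))[0];t=np.array(c["tvec"],float).ravel()
    return K,R,t
def ray(n,u,v,st=None):
    if n=="wrist":
        K,H=cam(n);q=st["eef_rot"];from scipy.spatial.transform import Rotation as Ro
        Rt=Ro.from_quat([q[1],q[2],q[3],q[0]]).as_matrix()
        d=Rt@H[:3,:3]@np.linalg.inv(K)@[u,v,1];o=Rt@H[:3,3]+np.array(st["eef_pos"]);return o,d
    K,R,t=cam(n);return -R.T@t,R.T@np.linalg.inv(K)@[u,v,1]
def onz(n,u,v,z,st=None):
    o,d=ray(n,u,v,st);return o+d*(z-o[2])/d[2]
def proj(n,p):
    K,R,t=cam(n);x=K@(R@np.array(p)+t);return x[:2]/x[2]
def save(n,f):
    im=r.grab_frame(n);cv2.imwrite("pics/"+f,im[:,:,::-1]);return im
E
python3 - <<'E'
from h import *
for n in("top","side"): save(n,n+"0.png"); print(n,cam(n)[0].tolist(),ray(n,280,210))
s=r.read_state();print(s);save("wrist","wrist0.png");print(cam("wrist"))
E
```

```text
pics
top [[389.03726267940806, 0.0, 278.2532054093699], [0.0, 389.03726267940806, 210.28907286444112], [0.0, 0.0, 1.0]] (array([ 0.46637734, -0.01600338,  1.03566163]), array([ 0.1072457 ,  0.0163494 , -0.99410853]))
side [[498.2170375811694, 0.0, 287.3232034560412], [0.0, 498.2170375811694, 209.1650114953836], [0.0, 0.0, 1.0]] (array([ 0.32777799, -0.79438552,  0.98886533]), array([ 0.18392995,  0.64800343, -0.73924298]))
{'time_s': 0.1, 'joint_pos': array([-1.33149022,  0.42667636,  0.073862  ,  1.60651575, -0.03409378,
        1.11077586, -0.06708809]), 'joint_vel': array([-4.41740502e-04,  2.71574395e-04, -7.85456262e-04,  1.47465429e-04,
       -1.47612467e-03, -8.28149759e-05, -1.10475363e-03]), 'tau': array([ 1.00143635e-02, -9.37451935e+01,  3.67742166e+00, -4.55040371e+01,
       -4.86040791e-02,  1.67893065e-02,  9.92776813e-05]), 'eef_pos': array([0.25577105, 0.6242603 , 0.20485333]), 'eef_rot': array([-0.69339349,  0.69417722, -0.1366534 ,  0.13656243]), 'wrist_force': array([-0.22780295,  0.87455016,  0.98575207]), 'wrist_torque': array([-0.03785026,  0.00545065, -0.03852287]), 'grip_width': 0.9994422129306397}
(array([[289.63440166,   0.        , 281.61708757],
       [  0.        , 289.63440166, 206.8090386 ],
       [  0.        ,   0.        ,   1.        ]]), array([[-1.35744945e-04,  9.66446654e-01,  2.56867373e-01,
        -7.45289143e-02],
       [-4.91221753e-05, -2.56867382e-01,  9.66446660e-01,
        -1.78571508e-01],
       [ 9.99999990e-01,  1.18572364e-04,  8.23424105e-05,
         4.09204008e-04],
       [ 0.00000000e+00,  0.00000000e+00,  0.00000000e+00,
         1.00000000e+00]]))
```

View pics/top0.png

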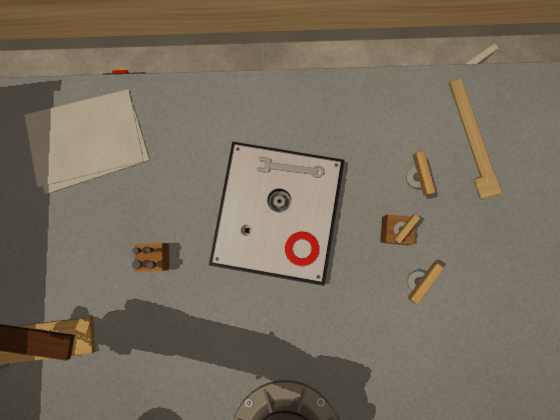

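View pics/side0.png

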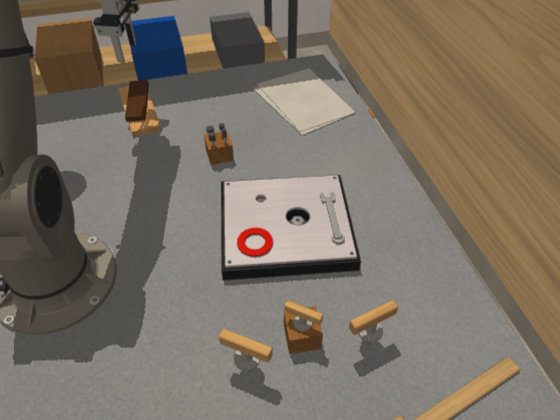

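View pics/wrist0.png

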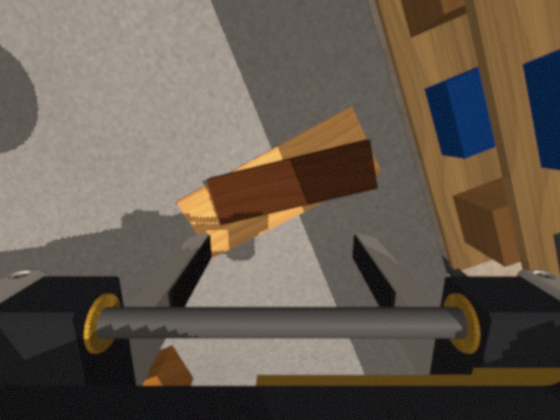

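Three T-key-like things are visible in the top view: (420,173), (405,230) and (425,283). Only the middle one is in the brown stand, and it looks smallest, which fits the description. I'll check that in an enlarged crop and measure it.

```bash
python3 - <<'E'
from h import *
t=cv2.imread("pics/top0.png");s=cv2.imread("pics/side0.png")
a=cv2.resize(t[140:310,370:450],None,fx=3.5,fy=3.5,interpolation=cv2.INTER_CUBIC)
b=cv2.resize(s[290:380,210:410],None,fx=2.5,fy=2.5,interpolation=cv2.INTER_CUBIC)
c=np.zeros((600,800,3),np.uint8);c[:a.shape[0],:a.shape[1]]=a[:600];c[:b.shape[0],290:290+b.shape[1]]=b;
d=cv2.resize(t[135:290,205:350],None,fx=2.3,fy=2.3,interpolation=cv2.INTER_CUBIC);c[230:230+d.shape[0],300:300+d.shape[1]]=d
cv2.imwrite("pics/crop1.png",c)
# handle masks
hsv=cv2.cvtColor(t,cv2.COLOR_BGR2HSV)
for p in [(424,173),(408,228),(428,283),(390,230)]: print(p,hsv[p[1],p[0]])
hs=cv2.cvtColor(s,cv2.COLOR_BGR2HSV)
m=cv2.inRange(hsv,(10,70,120),(25,255,255));n,l,st,ce=cv2.connectedComponentsWithStats(m)
for i in range(1,n):
    if st[i,4]>80 and st[i,0]>370 and st[i,4]<2000:
        cn=cv2.findContours((l==i).astype(np.uint8),0,2)[0][0];R=cv2.minAreaRect(cn);print(st[i],R)
# plate corners
m=cv2.inRange(t,(120,120,120),(255,255,255));m[:, :205]=0;m[:,350:]=0;m[:135]=0;m[292:]=0
cn=max(cv2.findContours(m,0,2)[0],key=cv2.contourArea);print(cv2.contourArea(cn),cv2.boxPoints(cv2.minAreaRect(cn)))
m=((t.max(axis=2)<60)).astype(np.uint8)
m2=m[215:245,232:260];n,l,st,ce=cv2.connectedComponentsWithStats(m2);print(st,ce+[232,215])
E
```

```text
(424, 173) [ 18 139 176]
(408, 228) [ 19 137 177]
(428, 283) [ 18 142 176]
(390, 230) [ 14 183 121]
[ 450   78   52  121 1832] ((472.1000061035156, 138.3000030517578), (122.69636535644531, 22.76839828491211), 71.56504821777344)
[416 151  19  43 390] ((425.0412292480469, 171.98910522460938), (44.18411636352539, 9.126834869384766), 75.17352294921875)
[387 214  24  17 206] ((398.3482666015625, 222.82069396972656), (22.09010124206543, 16.19386863708496), 4.763641834259033)
[386 214  34  31 391] ((402.55419921875, 227.818115234375), (28.591495513916016, 32.21736526489258), 10.885526657104492)
[411 264  33  40 436] ((426.9797668457031, 283.6185302734375), (9.623099327087402, 45.42748260498047), 36.25383758544922)
12794.0 [[212.40541 262.56757]
 [232.16219 144.02702]
 [340.64868 162.1081 ]
 [320.8919  280.64862]]
[[  0   0  28  30 821]
 [ 13  13   4   5  19]] [[245.47503045 229.4908648 ]
 [246.57894737 229.89473684]]
```

View pics/crop1.png

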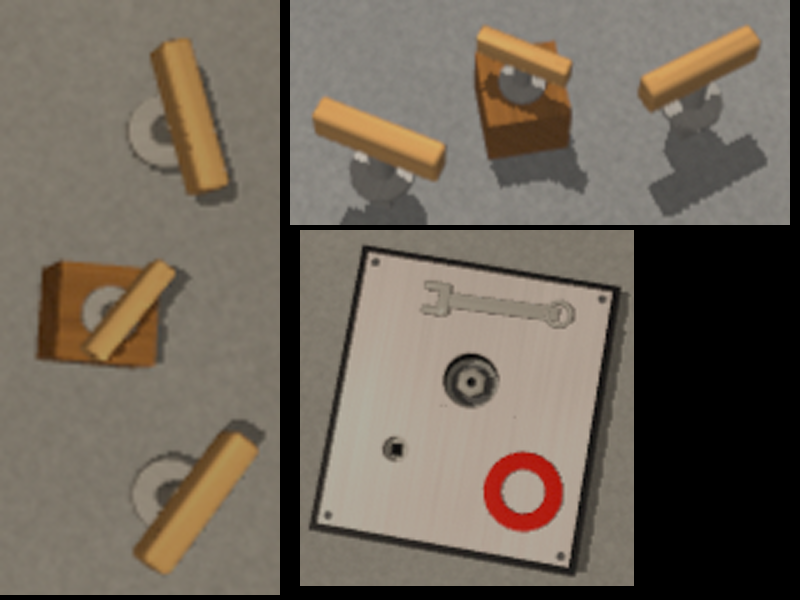

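The crop confirms that the middle key, standing in the brown stand, is clearly the smallest. The plate, bore, spindle, ring and wrench are all visible.

```bash
python3 - <<'E'
from h import *
t=cv2.imread("pics/top0.png");hsv=cv2.cvtColor(t,cv2.COLOR_BGR2HSV)
m=cv2.inRange(hsv,(15,90,140),(25,170,255));m[:,:380]=0;m[:205]=0;m[250:]=0;m[:,425:]=0
cn=max(cv2.findContours(m,0,2)[0],key=cv2.contourArea);R=cv2.minAreaRect(cn);bp=cv2.boxPoints(R);print(R)
P=np.array([onz("top",*p,.115) for p in bp]);print(P,P.mean(0),[np.linalg.norm(P[i]-P[i-1]) for i in range(4)])
for p in [(416.6,215.7),(397.7,240.9),(407.2,228.3)]: print(onz("top",*p,.115))
# plate corners, bore, nut
C=np.array([onz("top",*p,.045) for p in [[212.4,262.6],[232.2,144],[340.6,162.1],[320.9,280.6]]]);print(C,C.mean(0))
print("bore",onz("top",246,230,.045),"spindle",onz("top",279.5,201,.045), "ring",onz("top",302.5,248.7,.052))
print("corner L/R dir",[onz("top",*p,.045) for p in [(205+62/2.3+.0,135+15/2.3)]])
print("wrench",onz("top",264,165,.053),onz("top",318,172,.053))
E
```

```text
((407.1950988769531, 228.25607299804688), (6.246950626373291, 32.95266342163086), 38.65980911254883)
[[ 0.49113522 -0.26801364  0.115     ]
 [ 0.55071167 -0.31931119  0.115     ]
 [ 0.54123944 -0.33019527  0.115     ]
 [ 0.48179721 -0.2789039   0.115     ]] [ 0.51622089 -0.299106    0.115     ] [np.float64(0.014345598973830236), np.float64(0.07861801845624095), np.float64(0.014428667501336218), np.float64(0.07851231268935821)]
[ 0.5452834  -0.32263928  0.115     ]
[ 0.48694513 -0.27534584  0.115     ]
[ 0.51602846 -0.29904159  0.115     ]
[[ 0.44283309  0.17425882  0.045     ]
 [ 0.74957427  0.1219686   0.045     ]
 [ 0.69446253 -0.15884615  0.045     ]
 [ 0.39308292 -0.09877551  0.045     ]] [0.5699882  0.00965144 0.045     ]
bore [0.52377302 0.08807268 0.045     ] spindle [0.59651912 0.00112153 0.045     ] ring [ 0.47347425 -0.054472    0.052     ]
corner L/R dir [array([0.75623795, 0.12256562, 0.045     ])]
wrench [0.68979679 0.03909196 0.053     ] [ 0.66819202 -0.09908602  0.053     ]
```

```bash
cat >> h.py <<'E'
from scipy.spatial.transform import Rotation as Ro
def Rt(s): 
    q=s["eef_rot"];return Ro.from_quat([q[1],q[2],q[3],q[0]]).as_matrix()
def jaw(s): 
    z=Rt(s)[:,2];return np.degrees(np.arctan2(z[1],z[0]))
def show():
    s=r.read_state();print("t",s["time_s"],"pos",s["eef_pos"].round(4),"jaw",round(jaw(s),2),"tilt",Rt(s)[:,1].round(4),"F",np.round(s["wrist_force"],2),"M",np.round(s["wrist_torque"],3),"w",round(s["grip_width"],4),"q",np.round(s["joint_pos"],2));return s
E
python3 -c "
from h import *
show()"
```

```text
t 0.15 pos [0.2558 0.6243 0.205 ] jaw 67.72 tilt [-3.e-04 -9.e-04 -1.e+00] F [-0.5  -0.5  -0.13] M [-0.004 -0.007  0.009] w 1.0016 q [-1.33  0.43  0.07  1.61 -0.03  1.11 -0.07]
```

Request:
send_rows:
  grip: [1, 1, 1, 1, 1, 1, 1, 1, 1, 1]
  travel:
    - [0.025, -0.04, 0.01]
    - [0.025, -0.04, 0.01]
    - [0.025, -0.04, 0]
    - [0.025, -0.04, 0]
    - [0.025, -0.04, 0]
    - [0.025, -0.04, 0]
    - [0.025, -0.04, 0]
    - [0.025, -0.04, 0]
    - [0.025, -0.04, 0]
    - [0.025, -0.04, 0]
  roll: [0, 0, 0, 0, 0, 0, 0, 0, 0, 0]

```text
time_s: 1.15
eef_pos: [0.5058, 0.2127, 0.2232]
eef_rot: [-0.694, 0.695, -0.133, 0.132]
wrist_force: [1.0, 0.0, -0.3]
grip_width: 0.996
```

Request:
send_rows:
  grip: [1, 1, 1, 1]
  travel:
    - [0.006, -0.042, -0.01]
    - [0.006, -0.042, -0.01]
    - [0.006, -0.04, 0]
    - [0, 0, 0]
  roll: [0, 0, 0, 0]

```text
time_s: 1.55
eef_pos: [0.5262, 0.0769, 0.2026]
eef_rot: [-0.693, 0.695, -0.136, 0.135]
wrist_force: [0.8, 0.3, -0.4]
grip_width: 1.0
```

```bash
python3 - <<'E'
from h import *
s=show();im=save("wrist","wb.png")
c=cv2.resize(im[100:310,140:420,::-1],None,fx=2.5,fy=2.5,interpolation=cv2.INTER_CUBIC);cv2.imwrite("pics/wbc.png",c)
import pickle;pickle.dump(s,open("wb.pkl","wb"))
E
```

```text
t 1.55 pos [0.5262 0.0769 0.2026] jaw 67.9 tilt [-0.0018 -0.0027 -1.    ] F [ 0.8   0.31 -0.36] M [ 0.026  0.051 -0.008] w 1.0001 q [-0.59  0.2   0.37  1.94 -0.08  1.01  1.  ]
```

View pics/wb.png

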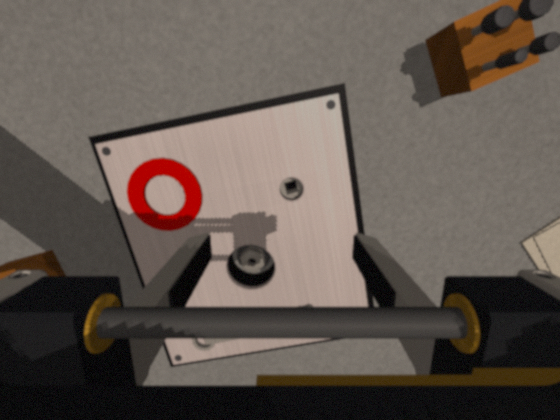

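The plate shows the bore at about (290,188), with the dark square visible inside it. I'll go lower for a sharper look.

Request:
send_rows:
  grip: [1, 1, 1, 1]
  travel:
    - [0, 0.005, -0.04]
    - [-0.002, 0.006, -0.04]
    - [0, 0, -0.005]
    - [0, 0, 0]
  roll: [0, 0, 0, 0]

```text
time_s: 2.0
eef_pos: [0.5245, 0.0947, 0.117]
eef_rot: [0.695, -0.694, 0.134, -0.134]
wrist_force: [0.3, 0.3, 1.0]
grip_width: 0.999
```

```bash
python3 - <<'E'
from h import *
s=show();im=save("wrist","wb2.png")
K,H=cam("wrist")
p=Rt(s).T@(np.array([.524,.088,.045])-s["eef_pos"]);c=np.linalg.inv(H)@np.r_[p,1];u=K@c[:3];u=u[:2]/u[2];print(u)
x,y=int(u[0]),int(u[1]);x0,y0=max(x-40,0),max(y-35,0)
cv2.imwrite("pics/wb2c.png",cv2.resize(im[y0:y0+70,x0:x0+80,::-1],None,fx=8,fy=8,interpolation=cv2.INTER_CUBIC));print(x0,y0)
import pickle;pickle.dump(s,open("wb.pkl","wb"))
E
```

```text
t 2.0 pos [0.5245 0.0947 0.117 ] jaw 68.18 tilt [ 4.e-04  4.e-04 -1.e+00] F [0.26 0.33 1.02] M [-0.009 -0.031 -0.026] w 0.9992 q [-0.59  0.31  0.34  2.02 -0.14  0.83  1.03]
[274.03888372 217.40476272]
234 182
```

View pics/wb2c.png

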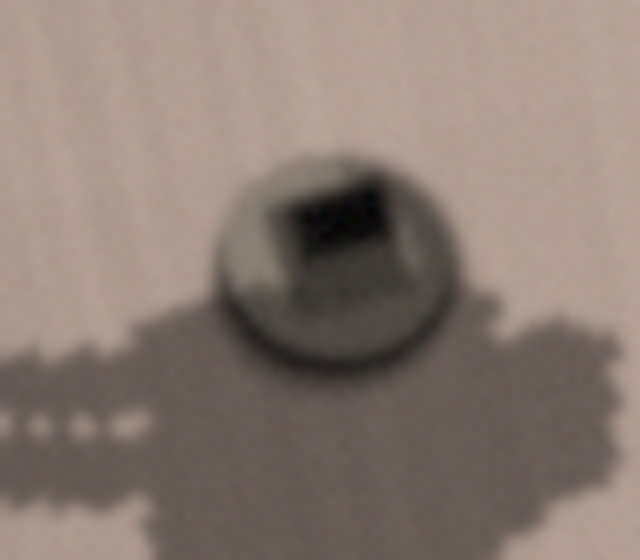

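```bash
python3 - <<'E'
from h import *
im=cv2.imread("pics/wb2.png")[195:235,255:297]
g=cv2.cvtColor(im,cv2.COLOR_BGR2GRAY);g=np.clip((g.astype(float)-20)*2.2,0,255).astype(np.uint8)
cv2.imwrite("pics/wb2e.png",cv2.resize(g,None,fx=14,fy=14,interpolation=cv2.INTER_CUBIC))
E
```

```text
(no output)
```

View pics/wb2e.png

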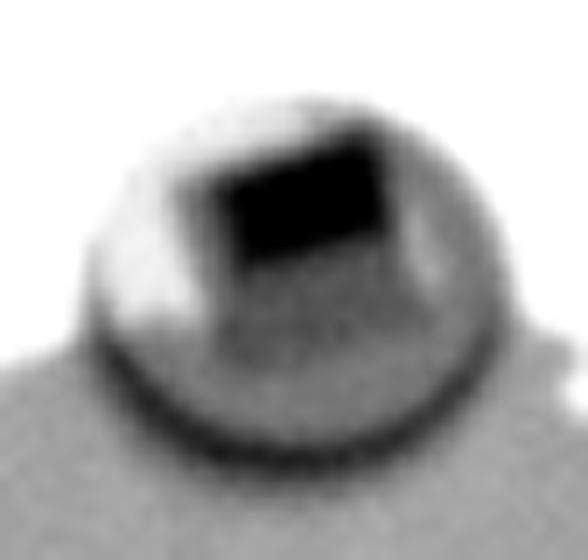

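```bash
python3 - <<'E'
from h import *
import pickle;s=pickle.load(open("wb.pkl","rb"))
f=lambda x,y,z:onz("wrist",255+(x+.5)/14-.5,195+(y+.5)/14-.5,z,s)
P=[f(*p,.031) for p in [(178,188),(378,130),(430,300),(215,360)]]
for i in range(4):
    d=P[(i+1)%4]-P[i];print(P[i].round(4),round(np.linalg.norm(d)*1e3,1),np.degrees(np.arctan2(d[1],d[0]))%90)
print("sq ctr",np.mean(P,axis=0),"mouth",f(300,287,.045),[f(*p,.045).round(4) for p in [(90,287),(510,287),(300,98),(300,475)]])
E
```

```text
[0.5168 0.0836 0.031 ] 14.1 84.84276674207801
[0.5181 0.0977 0.031 ] 12.5 84.69664375125754
[0.5305 0.0965 0.031 ] 15.3 84.43226150470973
[0.529  0.0813 0.031 ] 12.4 79.21948581330034
sq ctr [0.52358552 0.08978308 0.031     ] mouth [0.5225782  0.09045544 0.045     ] [array([0.5176, 0.0779, 0.045 ]), array([0.5276, 0.103 , 0.045 ]), array([0.511 , 0.0952, 0.045 ]), array([0.5344, 0.0856, 0.045 ])]
```

Request:
send_rows:
  grip: [1, 1, 1, 1, 1, 1, 1, 1, 1, 1]
  travel:
    - [0, -0.01, 0.045]
    - [0, -0.025, 0.04]
    - [0, -0.045, 0.015]
    - [0, -0.048, 0]
    - [0, -0.048, 0]
    - [0, -0.048, 0]
    - [0, -0.048, 0]
    - [0, -0.048, 0]
    - [0, -0.04, 0]
    - [0, -0.02, 0]
  roll: [0, 0, -0.04, -0.04, -0.04, -0.04, -0.04, 0, 0, 0]

```text
time_s: 3.05
eef_pos: [0.5277, -0.2952, 0.2434]
eef_rot: [0.668, -0.661, 0.233, -0.25]
wrist_force: [0.7, -0.6, 0.5]
grip_width: 0.998
```

```bash
python3 - <<'E'
from h import *
s=show();im=save("wrist","wk.png")
import pickle;pickle.dump(s,open("wk.pkl","wb"))
E
```

```text
t 3.05 pos [ 0.5277 -0.2952  0.2434] jaw 50.14 tilt [ 0.0261  0.0014 -0.9997] F [ 0.74 -0.61  0.53] M [-0.003  0.044 -0.008] w 0.9983 q [-0.09  0.3   0.63  1.77 -0.21  1.11  1.48]
```

View pics/wk.png

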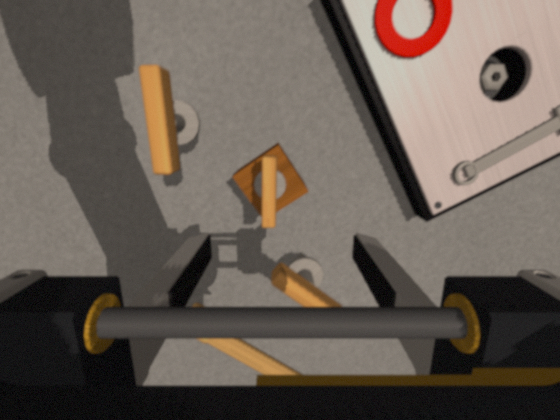

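The small key's bar runs from about (269,157) to (269,226), over its stand and collar.

```bash
python3 - <<'E'
from h import *
import pickle;s=pickle.load(open("wk.pkl","rb"))
im=cv2.imread("pics/wk.png");hsv=cv2.cvtColor(im,cv2.COLOR_BGR2HSV)
m=cv2.inRange(hsv,(12,90,175),(25,255,255));m[:150]=0;m[232:]=0;m[:,:255]=0;m[:,285:]=0
cn=max(cv2.findContours(m,0,2)[0],key=cv2.contourArea);R=cv2.minAreaRect(cn);bp=cv2.boxPoints(R);print(R)
P=np.array([onz("wrist",*p,.115,s) for p in bp]);print(P,P.mean(0))
for i in range(4):
    d=P[i]-P[i-1];print(np.linalg.norm(d),np.degrees(np.arctan2(d[1],d[0]))%90)
show()
E
```

```text
((268.5, 191.5), (69.0, 11.0), 90.0)
[[ 0.48259499 -0.27933691  0.115     ]
 [ 0.48997293 -0.27053225  0.115     ]
 [ 0.54832846 -0.3199619   0.115     ]
 [ 0.54039647 -0.32934317  0.115     ]] [ 0.51532321 -0.29979356  0.115     ]
0.07643060403637202 49.13567544882568
0.011487213504627617 50.03838750279506
0.07647652374975863 49.73396304741048
0.01228513686480702 49.78501852511792
t 3.1 pos [ 0.5274 -0.2976  0.2438] jaw 50.03 tilt [ 2.660e-02  1.000e-04 -9.996e-01] F [-2.39 -1.63  0.31] M [-0.084  0.174  0.066] w 0.9994 q [-0.09  0.3   0.63  1.77 -0.21  1.11  1.48]
```

Request:
send_rows:
  grip: [1, 1]
  travel:
    - [-0.012, -0.002, -0.04]
    - [0, 0, 0]
  roll: [0, 0]

```text
time_s: 3.3
eef_pos: [0.5161, -0.3016, 0.2069]
eef_rot: [0.668, -0.661, 0.232, -0.253]
wrist_force: [-0.5, -0.1, 0.0]
grip_width: 0.999
```

```bash
python3 -c "
from h import *
show()"
```

```text
t 3.3 pos [ 0.5161 -0.3016  0.2069] jaw 49.91 tilt [ 0.031  -0.001  -0.9995] F [-0.53 -0.08  0.01] M [ 0.042  0.099 -0.007] w 0.9994 q [-0.07  0.32  0.62  1.83 -0.23  1.03  1.52]
```

Request:
send_rows:
  grip: [1, 1, 1, 1, 1]
  travel:
    - [0, 0.048, 0]
    - [0, 0.048, 0]
    - [0, 0.048, 0]
    - [0, 0.048, 0]
    - [0, 0, 0]
  roll: [0, 0, 0, 0, 0]

```text
time_s: 3.8
eef_pos: [0.5197, -0.1025, 0.2196]
eef_rot: [0.669, -0.659, 0.229, -0.257]
wrist_force: [-0.7, -1.3, -0.5]
grip_width: 0.995
```

```bash
python3 -c "
from h import *
show()"
```

```text
t 3.8 pos [ 0.5197 -0.1025  0.2196] jaw 49.81 tilt [ 0.0416 -0.001  -0.9991] F [-0.74 -1.31 -0.47] M [-0.057  0.043 -0.008] w 0.9947 q [-0.42  0.16  0.56  1.97 -0.1   1.    1.05]
```

Request:
send_rows:
  grip: [1, 1, 1, 1, 1, 1, 1]
  travel:
    - [0, -0.02, 0]
    - [0, -0.02, 0]
    - [0, -0.02, 0]
    - [0, -0.02, 0]
    - [0, -0.02, 0]
    - [0, -0.02, 0]
    - [0, 0, 0]
  roll: [0, 0, 0, 0, 0, 0, 0]

```text
time_s: 4.5
eef_pos: [0.5282, -0.2198, 0.2393]
eef_rot: [0.673, -0.657, 0.219, -0.258]
wrist_force: [0.5, -0.2, -0.2]
grip_width: 0.998
```

```bash
python3 -c "
from h import *
show()"
```

```text
t 4.5 pos [ 0.5282 -0.2198  0.2393] jaw 50.62 tilt [ 0.06    0.0026 -0.9982] F [ 0.5  -0.23 -0.22] M [ 0.01   0.075 -0.021] w 0.998 q [-0.23  0.22  0.62  1.87 -0.17  1.04  1.34]
```

Request:
send_rows:
  grip: [1, 1, 1]
  travel:
    - [0, 0, 0]
    - [0, 0, 0]
    - [0, 0, 0]
  roll: [0, 0, 0]

```text
time_s: 4.8
eef_pos: [0.53, -0.2178, 0.2432]
eef_rot: [0.674, -0.657, 0.217, -0.259]
wrist_force: [0.7, -1.0, -0.4]
grip_width: 1.001
```

```bash
python3 -c "
from h import *
show();print(r.read_state()['tau'].round(2), r.read_state()['joint_vel'].round(3))"
```

```text
t 4.8 pos [ 0.53   -0.2178  0.2432] jaw 50.74 tilt [ 0.0638  0.0034 -0.998 ] F [ 0.65 -1.03 -0.42] M [-0.08   0.034  0.016] w 1.0008 q [-0.24  0.21  0.62  1.87 -0.17  1.05  1.34]
[ 5.700e-01 -5.774e+01  7.170e+00 -4.538e+01 -1.200e-01 -2.300e-01
  1.000e-02] [-0.012 -0.01  -0.002 -0.007  0.004  0.011 -0.008]
```

Request:
send_rows:
  grip: [1, 1, 1, 1, 1]
  travel:
    - [0, 0, 0]
    - [0, 0, 0]
    - [0, 0, 0]
    - [0, 0, 0]
    - [0, 0, 0]
  roll: [0, 0, 0, 0, 0]

```text
time_s: 5.3
eef_pos: [0.5303, -0.2158, 0.2434]
eef_rot: [0.675, -0.657, 0.216, -0.258]
wrist_force: [0.4, -0.5, -0.2]
grip_width: 0.999
```

```bash
python3 -c "
from h import *
np.set_printoptions(suppress=True)
s=show();print(s['joint_vel'].round(4),s['joint_pos'])"
```

```text
t 5.3 pos [ 0.5303 -0.2158  0.2434] jaw 50.89 tilt [ 0.0634  0.0042 -0.998 ] F [ 0.36 -0.48 -0.18] M [-0.002  0.068  0.035] w 0.9991 q [-0.24  0.21  0.62  1.87 -0.17  1.05  1.34]
[-0.0017  0.001   0.0002  0.0007 -0.0015  0.0015 -0.0011] [-0.23942841  0.21197984  0.61958899  1.86862922 -0.17237372  1.04769023
  1.3355215 ]
```

Request:
send_rows:
  grip: [1, 1]
  travel:
    - [0, 0, -0.04]
    - [0, 0, -0.02]
  roll: [0, 0]

```text
time_s: 5.5
eef_pos: [0.5321, -0.2163, 0.1845]
eef_rot: [0.675, -0.656, 0.214, -0.259]
wrist_force: [-0.7, 0.5, 0.4]
grip_width: 1.001
```

```bash
python3 -c "
from h import *
np.set_printoptions(suppress=True)
s=show();print(s['joint_vel'].round(4),s['joint_pos'])"
```

```text
t 5.5 pos [ 0.5321 -0.2163  0.1845] jaw 50.91 tilt [ 0.0688  0.0037 -0.9976] F [-0.73  0.54  0.41] M [-0.031  0.078 -0.   ] w 1.0015 q [-0.21  0.28  0.6   1.93 -0.23  0.92  1.39]
[ 0.1103  0.2005 -0.0709  0.1455 -0.1952 -0.3722  0.1755] [-0.20973301  0.27891994  0.60023102  1.93460973 -0.23168684  0.92411447
  1.39008937]
```

Request:
send_rows:
  grip: [1, 1, 1]
  travel:
    - [0, 0, 0]
    - [0, 0, 0]
    - [0, 0, 0]
  roll: [0, 0, 0]

```text
time_s: 5.8
eef_pos: [0.5312, -0.2163, 0.1835]
eef_rot: [0.675, -0.657, 0.216, -0.258]
wrist_force: [-0.5, -0.0, -0.4]
grip_width: 1.0
```

```bash
python3 -c "
from h import *
np.set_printoptions(suppress=True)
s=show();print(s['joint_vel'].round(4),s['joint_pos'])"
```

```text
t 5.8 pos [ 0.5312 -0.2163  0.1835] jaw 50.88 tilt [ 0.0655  0.0037 -0.9978] F [-0.47 -0.02 -0.36] M [-0.049  0.061  0.027] w 0.9995 q [-0.21  0.28  0.6   1.93 -0.23  0.93  1.39]
[-0.0018 -0.0058  0.0045 -0.0116  0.0059  0.0106 -0.0058] [-0.20951289  0.28057834  0.60031336  1.93485277 -0.23110892  0.92555529
  1.38952158]
```

Request:
send_rows:
  grip: [1, 1]
  travel:
    - [0, 0.03, 0]
    - [0, 0.03, 0]
  roll: [0, 0]

```text
time_s: 6.0
eef_pos: [0.5316, -0.1594, 0.1859]
eef_rot: [0.674, -0.656, 0.216, -0.262]
wrist_force: [-1.0, 0.1, -0.2]
grip_width: 1.0
```

```bash
python3 -c "
from h import *
np.set_printoptions(suppress=True)
s=show();print(s['joint_vel'].round(4),s['joint_pos'])"
```

```text
t 6.0 pos [ 0.5316 -0.1594  0.1859] jaw 50.53 tilt [ 0.0685  0.0014 -0.9977] F [-0.96  0.11 -0.15] M [-0.022  0.046  0.017] w 1.0002 q [-0.32  0.24  0.59  1.98 -0.19  0.91  1.25]
[-0.5361 -0.2095 -0.0633  0.182   0.2095 -0.0674 -0.713 ] [-0.31807833  0.23625857  0.58952877  1.97585901 -0.18916095  0.91032383
  1.24683915]
```

Request:
send_rows:
  grip: [1, 1, 1]
  travel:
    - [0, 0, 0]
    - [0, 0, 0]
    - [0, 0, 0]
  roll: [0, 0, 0]

```text
time_s: 6.3
eef_pos: [0.5334, -0.1565, 0.1886]
eef_rot: [0.675, -0.656, 0.214, -0.261]
wrist_force: [0.9, -0.4, -1.1]
grip_width: 1.002
```

```bash
python3 -c "
from h import *
np.set_printoptions(suppress=True)
s=show();print(s['joint_vel'].round(4),s['joint_pos'])"
```

```text
t 6.3 pos [ 0.5334 -0.1565  0.1886] jaw 50.79 tilt [ 0.0724  0.0029 -0.9974] F [ 0.86 -0.35 -1.1 ] M [-0.056  0.034  0.035] w 1.0017 q [-0.32  0.23  0.59  1.97 -0.19  0.91  1.24]
[ 0.007  -0.0088  0.0039 -0.008   0.0056  0.0047  0.0059] [-0.32255339  0.23174599  0.58838447  1.97386139 -0.18811042  0.91228802
  1.24479814]
```

Request:
send_rows:
  grip: [1, 1]
  travel:
    - [0, -0.03, 0]
    - [0, -0.03, 0]
  roll: [0, 0]

```text
time_s: 6.5
eef_pos: [0.5344, -0.2157, 0.1896]
eef_rot: [0.676, -0.656, 0.212, -0.26]
wrist_force: [-0.1, -0.7, -0.6]
grip_width: 1.004
```

```bash
python3 -c "
from h import *
np.set_printoptions(suppress=True)
s=show();print(s['joint_vel'].round(4),s['joint_pos'])"
```

```text
t 6.5 pos [ 0.5344 -0.2157  0.1896] jaw 51.06 tilt [ 0.074   0.0041 -0.9973] F [-0.08 -0.7  -0.61] M [-0.024  0.095  0.031] w 1.004 q [-0.22  0.27  0.61  1.93 -0.23  0.93  1.39]
[ 0.5373  0.226   0.0683 -0.2411 -0.2188  0.0962  0.704 ] [-0.21551089  0.27369986  0.60512985  1.92912878 -0.23125454  0.9299139
  1.39007389]
```

Request:
send_rows:
  grip: [1, 1, 1]
  travel:
    - [0, 0, 0]
    - [0, 0, 0]
    - [0, 0, 0]
  roll: [0, 0, 0]

```text
time_s: 6.8
eef_pos: [0.5335, -0.2217, 0.1903]
eef_rot: [0.675, -0.656, 0.214, -0.263]
wrist_force: [0.2, -0.1, -0.6]
grip_width: 1.001
```

```bash
python3 -c "
from h import *
np.set_printoptions(suppress=True)
s=show();print(s['joint_vel'].round(4),s['joint_pos'])"
```

```text
t 6.8 pos [ 0.5335 -0.2217  0.1903] jaw 50.63 tilt [ 0.0746  0.0016 -0.9972] F [ 0.25 -0.06 -0.61] M [-0.004  0.063  0.049] w 1.0013 q [-0.21  0.28  0.61  1.93 -0.23  0.93  1.39]
[-0.0015 -0.0002  0.0009 -0.0004 -0.0039  0.002  -0.0024] [-0.20829787  0.2750552   0.60839855  1.92656377 -0.23112936  0.93058795
  1.3922783 ]
```

Request:
send_rows:
  grip: [1, 1, 1, 1]
  travel:
    - [0.03, 0, 0]
    - [0.03, 0, 0]
    - [0, 0, 0]
    - [0, 0, 0]
  roll: [0, 0, 0, 0]

```text
time_s: 7.2
eef_pos: [0.5954, -0.2189, 0.1905]
eef_rot: [0.675, -0.655, 0.213, -0.262]
wrist_force: [-0.7, -1.0, -0.1]
grip_width: 1.001
```

```bash
python3 -c "
from h import *
s=show()"
```

```text
t 7.2 pos [ 0.5954 -0.2189  0.1905] jaw 50.74 tilt [ 0.0748  0.0033 -0.9972] F [-0.74 -1.04 -0.15] M [-0.022  0.104 -0.044] w 1.0005 q [-0.19  0.38  0.59  1.8  -0.28  0.97  1.39]
```

Request:
send_rows:
  grip: [1, 1, 1, 1]
  travel:
    - [-0.03, 0, 0]
    - [-0.03, 0, 0]
    - [0, 0, 0]
    - [0, 0, 0]
  roll: [0, 0, 0, 0]

```text
time_s: 7.6
eef_pos: [0.532, -0.2167, 0.1899]
eef_rot: [0.676, -0.655, 0.213, -0.261]
wrist_force: [0.5, -1.0, 0.5]
grip_width: 0.998
```

```bash
python3 -c "
from h import *
s=show()"
```

```text
t 7.6 pos [ 0.532  -0.2167  0.1899] jaw 50.87 tilt [ 0.0739  0.0046 -0.9973] F [ 0.52 -1.04  0.5 ] M [0.008 0.041 0.002] w 0.9977 q [-0.22  0.27  0.61  1.93 -0.23  0.93  1.39]
```

Request:
send_rows:
  grip: [1, 1, 1, 1]
  travel:
    - [0, 0, 0]
    - [0, 0, 0]
    - [0, 0, 0]
    - [0, 0, 0]
  roll: [0.08, 0.08, 0, 0]

```text
time_s: 8.0
eef_pos: [0.5327, -0.2155, 0.1904]
eef_rot: [0.704, -0.677, 0.127, -0.173]
wrist_force: [-0.4, 0.4, -0.5]
grip_width: 1.001
```

```bash
python3 -c "
from h import *
s=show()"
```

```text
t 8.0 pos [ 0.5327 -0.2155  0.1904] jaw 65.59 tilt [ 0.0714  0.0239 -0.9972] F [-0.44  0.41 -0.47] M [ 0.     0.056 -0.027] w 1.0015 q [-0.16  0.27  0.55  1.92 -0.23  0.94  1.65]
```

Request:
send_rows:
  grip: [1, 1, 1, 1, 1, 1, 1, 1, 1, 1]
  travel:
    - [0, 0, 0]
    - [0, 0, 0]
    - [0, 0, 0]
    - [0, 0, 0]
    - [0, 0, 0]
    - [0, 0, 0]
    - [0, 0, 0]
    - [0, 0, 0]
    - [0, 0, 0]
    - [0, 0, 0]
  roll: [-0.095, -0.095, -0.095, -0.095, -0.095, -0.095, -0.095, -0.095, -0.095, -0.095]

```text
time_s: 9.0
eef_pos: [0.5341, -0.2145, 0.1907]
eef_rot: [-0.396, 0.407, -0.554, 0.609]
wrist_force: [-0.3, 0.1, -0.9]
grip_width: 0.998
```

```bash
python3 -c "
from h import *
s=show()"
```

```text
t 9.0 pos [ 0.5341 -0.2145  0.1907] jaw -20.68 tilt [ 0.0311 -0.0719 -0.9969] F [-0.25  0.14 -0.9 ] M [-0.024  0.166 -0.027] w 0.998 q [-0.5   0.35  0.91  1.93 -0.27  0.95  0.16]
```

Request:
send_rows:
  grip: [1, 1, 1, 1]
  travel:
    - [0, 0.03, 0]
    - [0, 0.03, 0]
    - [0, 0, 0]
    - [0, 0, 0]
  roll: [0, 0, 0, 0]

```text
time_s: 9.4
eef_pos: [0.5349, -0.152, 0.1907]
eef_rot: [-0.39, 0.402, -0.557, 0.613]
wrist_force: [0.4, -0.0, -0.8]
grip_width: 1.002
```

```bash
python3 -c "
from h import *
s=show()"
```

```text
t 9.4 pos [ 0.5349 -0.152   0.1907] jaw -21.75 tilt [ 0.0309 -0.0751 -0.9967] F [ 0.38 -0.04 -0.8 ] M [-0.033  0.106 -0.024] w 1.0019 q [-0.65  0.31  0.93  1.97 -0.23  0.94  0.  ]
```

Request:
send_rows:
  grip: [1, 1, 1, 1]
  travel:
    - [0, -0.03, 0]
    - [0, -0.03, 0]
    - [0, 0, 0]
    - [0, 0, 0]
  roll: [0, 0, 0, 0]

```text
time_s: 9.8
eef_pos: [0.5352, -0.2153, 0.191]
eef_rot: [-0.388, 0.4, -0.558, 0.615]
wrist_force: [1.3, 0.4, -0.6]
grip_width: 0.999
```

```bash
python3 -c "
from h import *
s=show()"
```

```text
t 9.8 pos [ 0.5352 -0.2153  0.191 ] jaw -22.08 tilt [ 0.0317 -0.0762 -0.9966] F [ 1.31  0.45 -0.62] M [ 0.077  0.137 -0.003] w 0.9987 q [-0.5   0.35  0.92  1.93 -0.27  0.95  0.14]
```

Request:
send_rows:
  grip: [1, 1, 1, 1, 1]
  travel:
    - [0, 0.04, 0.005]
    - [0, 0.04, 0]
    - [0, 0.04, 0]
    - [0, 0.04, 0]
    - [0, 0.04, 0]
  roll: [0.09, 0.09, 0.09, 0.09, 0.09]

```text
time_s: 10.3
eef_pos: [0.5335, -0.0138, 0.1967]
eef_rot: [0.579, -0.57, 0.381, -0.441]
wrist_force: [1.0, -0.5, 0.5]
grip_width: 0.998
```

```bash
python3 -c "
from h import *
s=show()"
```

```text
t 10.3 pos [ 0.5335 -0.0138  0.1967] jaw 18.96 tilt [ 0.0771 -0.0386 -0.9963] F [ 1.   -0.48  0.53] M [ 0.013  0.03  -0.019] w 0.9981 q [-0.78  0.19  0.74  2.02 -0.11  0.91  0.34]
```

Request:
send_rows:
  grip: [1, 1, 1, 1, 1]
  travel:
    - [0, 0.04, 0]
    - [0, 0.04, 0]
    - [0, 0.02, 0]
    - [0, 0, 0]
    - [0, 0, 0]
  roll: [0.09, 0.09, 0.09, 0.09, 0.09]

```text
time_s: 10.8
eef_pos: [0.5312, 0.1002, 0.1971]
eef_rot: [0.701, -0.668, 0.148, -0.2]
wrist_force: [0.1, 0.6, -0.1]
grip_width: 1.0
```

```bash
python3 -c "
from h import *
s=show()"
```

```text
t 10.8 pos [0.5312 0.1002 0.1971] jaw 61.52 tilt [ 0.0829  0.0268 -0.9962] F [ 0.11  0.59 -0.15] M [-0.074  0.07   0.009] w 0.9995 q [-0.8   0.18  0.56  2.01 -0.13  0.9   0.9 ]
```

Request:
send_rows:
  grip: [1, 1, 1, 1]
  travel:
    - [-0.045, -0.01, 0]
    - [-0.04, -0.01, 0]
    - [-0.03, -0.005, 0]
    - [0, 0, 0]
  roll: [-0.02, -0.03, 0, 0]

```text
time_s: 11.2
eef_pos: [0.412, 0.0751, 0.1951]
eef_rot: [0.692, -0.664, 0.172, -0.224]
wrist_force: [1.2, 0.2, 0.4]
grip_width: 1.003
```

```bash
python3 -c "
from h import *
s=show()"
```

```text
t 11.2 pos [0.412  0.0751 0.1951] jaw 57.55 tilt [ 0.083   0.0172 -0.9964] F [1.22 0.21 0.39] M [-0.022  0.048 -0.014] w 1.0029 q [-0.9  -0.09  0.53  2.24  0.08  0.9   0.59]
```

Request:
send_rows:
  grip: [1, 1]
  travel:
    - [-0.03, -0.005, 0]
    - [-0.03, -0.005, 0]
  roll: [0, 0]

```text
time_s: 11.4
eef_pos: [0.3529, 0.066, 0.1956]
eef_rot: [0.692, -0.664, 0.171, -0.225]
wrist_force: [-0.5, 1.2, 0.0]
grip_width: 1.0
```

```bash
python3 -c "
from h import *
s=show()"
```

```text
t 11.4 pos [0.3529 0.066  0.1956] jaw 57.52 tilt [ 0.0849  0.0169 -0.9962] F [-0.45  1.21  0.03] M [-0.018  0.118 -0.021] w 0.9996 q [-0.9  -0.23  0.45  2.34  0.15  0.93  0.46]
```

Request:
send_rows:
  grip: [1, 1]
  travel:
    - [-0.03, -0.005, 0]
    - [-0.03, -0.005, 0]
  roll: [0, 0]

```text
time_s: 11.6
eef_pos: [0.2916, 0.0562, 0.1958]
eef_rot: [0.692, -0.664, 0.171, -0.226]
wrist_force: [0.3, 0.5, 0.1]
grip_width: 1.0
```

```bash
python3 -c "
from h import *
s=show()"
```

```text
t 11.6 pos [0.2916 0.0562 0.1958] jaw 57.46 tilt [ 0.0859  0.0169 -0.9962] F [0.26 0.52 0.06] M [-0.025  0.069 -0.001] w 1.0004 q [-0.88 -0.38  0.34  2.43  0.19  1.    0.34]
```

Request:
send_rows:
  grip: [1, 1]
  travel:
    - [-0.03, -0.005, 0]
    - [-0.03, -0.005, 0]
  roll: [0, 0]

```text
time_s: 11.8
eef_pos: [0.2697, 0.0525, 0.1996]
eef_rot: [0.696, -0.661, 0.169, -0.225]
wrist_force: [-0.1, -0.2, 0.2]
grip_width: 0.998
```

```bash
python3 -c "
from h import *
s=show()"
```

```text
t 11.8 pos [0.2697 0.0525 0.1996] jaw 57.75 tilt [ 0.0906  0.0247 -0.9956] F [-0.1  -0.23  0.17] M [-0.074  0.058  0.041] w 0.9982 q [-0.62 -0.39  0.12  2.45  0.08  0.99  0.46]
```

Request:
send_rows:
  grip: [1, 1, 1]
  travel:
    - [0.01, 0, 0.04]
    - [0, 0, 0.04]
    - [0, 0, 0.04]
  roll: [0, 0, 0]

```text
time_s: 12.1
eef_pos: [0.2769, 0.0502, 0.32]
eef_rot: [0.694, -0.662, 0.172, -0.226]
wrist_force: [1.5, 0.2, 0.7]
grip_width: 1.002
```

```bash
python3 -c "
from h import *
s=show()"
```

```text
t 12.1 pos [0.2769 0.0502 0.32  ] jaw 57.4 tilt [ 0.0848  0.0217 -0.9962] F [1.54 0.17 0.68] M [-0.017  0.045  0.048] w 1.0016 q [-0.57 -0.47  0.09  2.23  0.06  1.3   0.49]
```

Request:
send_rows:
  grip: [1, 1]
  travel:
    - [-0.02, 0, 0.03]
    - [-0.02, 0, 0.03]
  roll: [0, 0]

```text
time_s: 12.3
eef_pos: [0.2618, 0.0498, 0.3505]
eef_rot: [0.695, -0.66, 0.171, -0.226]
wrist_force: [0.3, 0.4, -0.3]
grip_width: 1.002
```

```bash
python3 -c "
from h import *
s=show()"
```

```text
t 12.3 pos [0.2618 0.0498 0.3505] jaw 57.46 tilt [ 0.0883  0.0258 -0.9958] F [ 0.34  0.44 -0.28] M [-0.101  0.082  0.051] w 1.0016 q [-0.31 -0.49 -0.08  2.18 -0.03  1.36  0.63]
```

Request:
send_rows:
  grip: [1, 1, 1]
  travel:
    - [-0.03, 0, 0.02]
    - [-0.03, 0, 0.02]
    - [0, 0, 0]
  roll: [0, 0, 0]

```text
time_s: 12.6
eef_pos: [0.2526, 0.0521, 0.3608]
eef_rot: [0.691, -0.663, 0.177, -0.225]
wrist_force: [0.2, -1.1, -0.2]
grip_width: 0.996
```

```bash
python3 -c "
from h import *
s=show()"
```

```text
t 12.6 pos [0.2526 0.0521 0.3608] jaw 56.99 tilt [ 0.0765  0.0188 -0.9969] F [ 0.24 -1.1  -0.24] M [ 0.026  0.04  -0.036] w 0.9963 q [-0.04 -0.49 -0.25  2.16 -0.12  1.39  0.75]
```

Request:
send_rows:
  grip: [1, 1, 1, 1]
  travel:
    - [-0.04, 0, 0]
    - [-0.04, 0, 0]
    - [-0.04, 0, 0]
    - [0, 0, 0]
  roll: [0, 0, 0, 0]

```text
time_s: 13.0
eef_pos: [0.2304, 0.0588, 0.3407]
eef_rot: [0.686, -0.668, 0.197, -0.212]
wrist_force: [0.7, 0.1, -0.3]
grip_width: 1.001
```

```bash
python3 -c "
from h import *
s=show()"
```

```text
t 13.0 pos [0.2304 0.0588 0.3407] jaw 56.4 tilt [ 0.0286  0.0182 -0.9994] F [ 0.66  0.06 -0.32] M [-0.016  0.026  0.058] w 1.0007 q [-0.17 -0.49 -0.2   2.2  -0.1   1.4   0.66]
```

Request:
send_rows:
  grip: [1, 1, 1, 1, 1]
  travel:
    - [0, 0, 0]
    - [0, 0, 0]
    - [0, 0, 0]
    - [0, 0, 0]
    - [0, 0, 0]
  roll: [-0.09, -0.09, -0.09, -0.08, 0]

```text
time_s: 13.5
eef_pos: [0.232, 0.0622, 0.3413]
eef_rot: [0.603, -0.587, 0.372, -0.392]
wrist_force: [0.2, -0.7, 0.3]
grip_width: 1.0
```

```bash
python3 -c "
from h import *
s=show()"
```

```text
t 13.5 pos [0.232  0.0622 0.3413] jaw 24.62 tilt [ 0.0369  0.0042 -0.9993] F [ 0.25 -0.66  0.31] M [-0.036  0.082  0.016] w 1.0004 q [-0.05 -0.49 -0.29  2.19 -0.13  1.39  0.15]
```

Request:
send_rows:
  grip: [1, 1, 1]
  travel:
    - [-0.04, 0, 0]
    - [-0.03, 0, 0]
    - [0, 0, 0]
  roll: [0, 0, 0]

```text
time_s: 13.8
eef_pos: [0.2213, 0.0665, 0.3331]
eef_rot: [0.602, -0.593, 0.376, -0.381]
wrist_force: [0.8, -0.1, -0.3]
grip_width: 1.002
```

```bash
python3 -c "
from h import *
s=show()"
```

```text
t 13.8 pos [0.2213 0.0665 0.3331] jaw 25.28 tilt [ 0.0124  0.0081 -0.9999] F [ 0.76 -0.13 -0.3 ] M [-0.034  0.052  0.019] w 1.0024 q [-0.32 -0.49 -0.14  2.22 -0.07  1.4   0.01]
```

Request:
send_rows:
  grip: [1, 1]
  travel:
    - [-0.035, -0.02, 0]
    - [0, 0, 0]
  roll: [-0.08, 0]

```text
time_s: 14.0
eef_pos: [0.2177, 0.0641, 0.3311]
eef_rot: [0.595, -0.591, 0.384, -0.386]
wrist_force: [-0.1, -0.6, 0.1]
grip_width: 1.001
```

```bash
python3 -c "
from h import *
s=show()"
```

```text
t 14.0 pos [0.2177 0.0641 0.3311] jaw 24.04 tilt [ 0.0067  0.0032 -1.    ] F [-0.07 -0.55  0.05] M [-0.094  0.028 -0.021] w 1.001 q [-0.17 -0.49 -0.23  2.22 -0.11  1.4   0.06]
```

Request:
send_rows:
  grip: [1, 1, 1, 1, 1]
  travel:
    - [0.04, -0.01, 0]
    - [0.04, -0.02, 0]
    - [0.04, -0.028, 0]
    - [0.034, -0.036, 0]
    - [0.03, -0.036, 0]
  roll: [0.05, 0.06, 0.06, 0.06, 0.05]

```text
time_s: 14.5
eef_pos: [0.4079, -0.0685, 0.3331]
eef_rot: [0.67, -0.663, 0.231, -0.24]
wrist_force: [1.3, 1.3, 0.9]
grip_width: 1.003
```

```bash
python3 -c "
from h import *
s=show()"
```

```text
t 14.5 pos [ 0.4079 -0.0685  0.3331] jaw 51.04 tilt [ 0.0151  0.0052 -0.9999] F [1.31 1.32 0.94] M [ 0.053  0.003 -0.035] w 1.0028 q [-0.2  -0.14  0.19  1.99  0.02  1.28  0.87]
```

Request:
send_rows:
  grip: [1, 1, 1, 1, 1, 1, 1]
  travel:
    - [0.025, -0.04, 0]
    - [0.025, -0.04, 0]
    - [0.022, -0.04, -0.01]
    - [0.02, -0.04, -0.02]
    - [0.015, -0.04, -0.02]
    - [0.01, -0.03, -0.03]
    - [0, 0, 0]
  roll: [0, 0, 0, 0, 0, 0, 0]

```text
time_s: 15.2
eef_pos: [0.534, -0.3147, 0.25]
eef_rot: [-0.669, 0.669, -0.222, 0.235]
wrist_force: [-0.9, 0.4, -0.5]
grip_width: 1.003
```

```bash
python3 -c "
from h import *
s=show()"
```

```text
t 15.2 pos [ 0.534  -0.3147  0.25  ] jaw 52.27 tilt [ 0.0178 -0.0068 -0.9998] F [-0.88  0.39 -0.47] M [ 0.037  0.056 -0.011] w 1.0026 q [ 0.08  0.31  0.44  1.72 -0.15  1.13  1.48]
```

Request:
send_rows:
  grip: [0.2, 0.2, 0.2, 0.2, 0.2]
  travel:
    - [-0.018, 0.015, -0.04]
    - [0, 0, -0.045]
    - [0, 0, -0.045]
    - [0, 0, -0.025]
    - [0, 0, 0]
  roll: [-0.031, 0, 0, 0, 0]

```text
time_s: 15.7
eef_pos: [0.5177, -0.3005, 0.092]
eef_rot: [-0.662, 0.666, -0.234, 0.25]
wrist_force: [-0.2, 0.0, 0.2]
grip_width: 0.622
```

```bash
python3 -c "
from h import *
s=show();im=save('wrist','wk2.png');save('side','sk2.png')"
```

```text
t 15.7 pos [ 0.5177 -0.3005  0.092 ] jaw 49.97 tilt [ 0.0207 -0.0131 -0.9997] F [-0.22  0.03  0.2 ] M [-0.008 -0.007  0.006] w 0.6225 q [ 0.11  0.44  0.4   1.92 -0.23  0.8   1.49]
```

View pics/wk2.png

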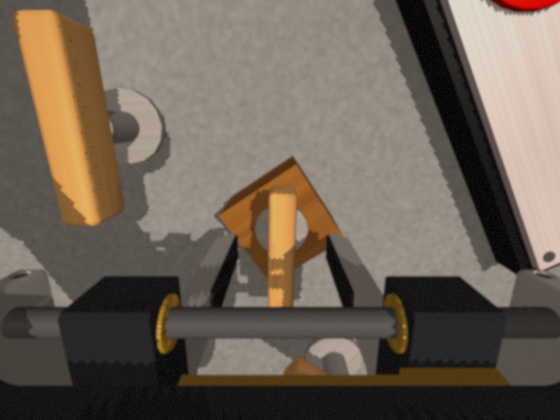

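The bar runs between the jaws, centred at about column 281. The tilt lies along the bar, so the pads are parallel to its sides. I'll finish the descent and close.

Request:
send_rows:
  grip: [0.2, -1, -1, -1, -1, -1, -1]
  travel:
    - [-0.002, 0.001, -0.008]
    - [0, 0, 0]
    - [0, 0, 0]
    - [0, 0, 0]
    - [0, 0, 0]
    - [0, 0, 0]
    - [0, 0, 0]
  roll: [0, 0, 0, 0, 0, 0, 0]
  grip_force: 30

```text
time_s: 16.5
eef_pos: [0.5209, -0.3019, 0.0932]
eef_rot: [-0.663, 0.666, -0.228, 0.255]
wrist_force: [0.7, 0.2, -1.6]
grip_width: 0.166
```

```bash
python3 -c "
from h import *
s=show()"
```

```text
t 16.5 pos [ 0.5209 -0.3019  0.0932] jaw 50.03 tilt [ 0.0336 -0.0176 -0.9993] F [ 0.67  0.19 -1.57] M [-0.118  0.058 -0.078] w 0.1661 q [ 0.11  0.43  0.39  1.92 -0.23  0.79  1.5 ]
```

Request:
send_rows:
  grip: [-1, -1, -1]
  travel:
    - [0, 0, 0.02]
    - [0, 0, 0.03]
    - [0, 0, 0.01]
  roll: [0, 0, 0]

```text
time_s: 16.8
eef_pos: [0.5192, -0.3013, 0.1527]
eef_rot: [-0.663, 0.666, -0.23, 0.253]
wrist_force: [0.3, -0.5, -2.0]
grip_width: 0.168
```

```bash
python3 -c "
from h import *
s=show();print(s['tau'].round(2));im=save('side','sk3.png');cv2.imwrite('pics/sk3c.png',cv2.resize(im[200:380,220:400,::-1],None,fx=3.3,fy=3.3,interpolation=cv2.INTER_CUBIC))
s=show()"
```

```text
t 16.8 pos [ 0.5192 -0.3013  0.1527] jaw 50.01 tilt [ 0.029  -0.0162 -0.9994] F [ 0.32 -0.53 -2.03] M [ 0.008  0.052 -0.012] w 0.1679 q [ 0.08  0.36  0.43  1.88 -0.18  0.91  1.46]
[-5.000e-02 -7.453e+01  8.400e+00 -4.014e+01  1.100e-01  3.600e-01
 -1.200e-01]
t 16.85 pos [ 0.5193 -0.3012  0.153 ] jaw 50.02 tilt [ 0.0296 -0.0162 -0.9994] F [ 0.58 -1.26  0.15] M [-0.03  -0.026 -0.051] w 0.1651 q [ 0.08  0.36  0.43  1.88 -0.18  0.91  1.46]
```

View pics/sk3c.png

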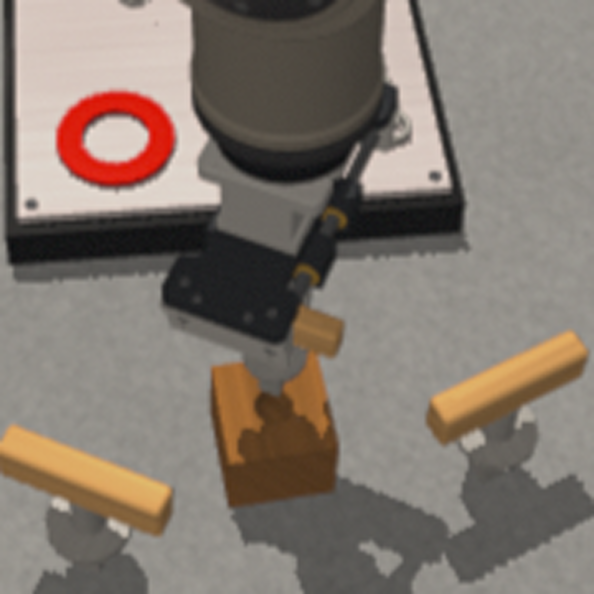

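Request:
send_rows:
  grip: [-1, -1, -1, -1, -1, -1, -1, -1, -1, -1]
  travel:
    - [0.005, 0.02, 0]
    - [0.002, 0.043, 0]
    - [0, 0.045, 0]
    - [0, 0.045, 0]
    - [0, 0.045, 0]
    - [0, 0.045, 0]
    - [0, 0.045, 0]
    - [0, 0.045, 0]
    - [0, 0.04, 0]
    - [0, 0.015, 0]
  roll: [0, 0.048, 0.048, 0.048, 0.048, 0.048, 0.048, 0.048, 0.046, 0]

```text
time_s: 17.85
eef_pos: [0.5192, 0.0996, 0.1444]
eef_rot: [0.708, -0.705, 0.017, -0.037]
wrist_force: [-0.5, -0.7, -1.8]
grip_width: 0.168
```

```bash
python3 -c "
from h import *
import pickle
s=show();im=save('wrist','wh.png');pickle.dump(s,open('wh.pkl','wb'));im=save('side','sh.png');cv2.imwrite('pics/shc.png',cv2.resize(im[100:280,200:380,::-1],None,fx=3.3,fy=3.3,interpolation=cv2.INTER_CUBIC))"
```

```text
t 17.85 pos [0.5192 0.0996 0.1444] jaw 85.63 tilt [ 0.0289  0.0025 -0.9996] F [-0.48 -0.7  -1.82] M [-0.058  0.024  0.003] w 0.1681 q [-0.44  0.24  0.14  2.02 -0.04  0.85  1.22]
```

View pics/wh.png

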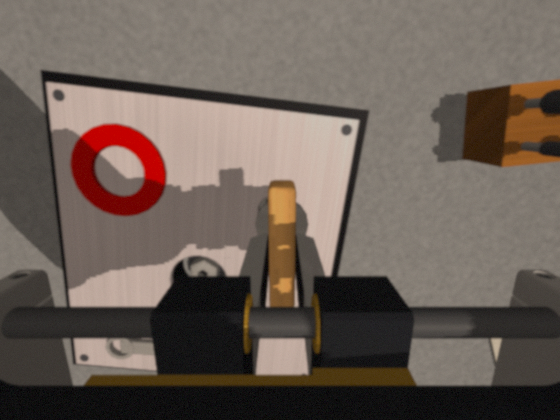

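View pics/shc.png

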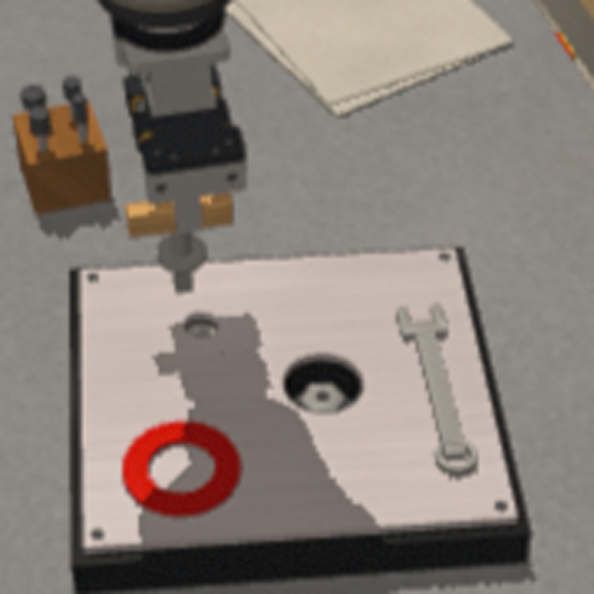

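```bash
python3 - <<'E'
from h import *
im=cv2.imread('pics/wh.png');cv2.imwrite('pics/whc.png',cv2.resize(im[165:255,240:330],None,fx=6.5,fy=6.5,interpolation=cv2.INTER_CUBIC))
im=cv2.imread('pics/sh.png');cv2.imwrite('pics/shd.png',cv2.resize(im[150:210,225:295],None,fx=10,fy=10,interpolation=cv2.INTER_CUBIC))
E
```

```text
(no output)
```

View pics/whc.png

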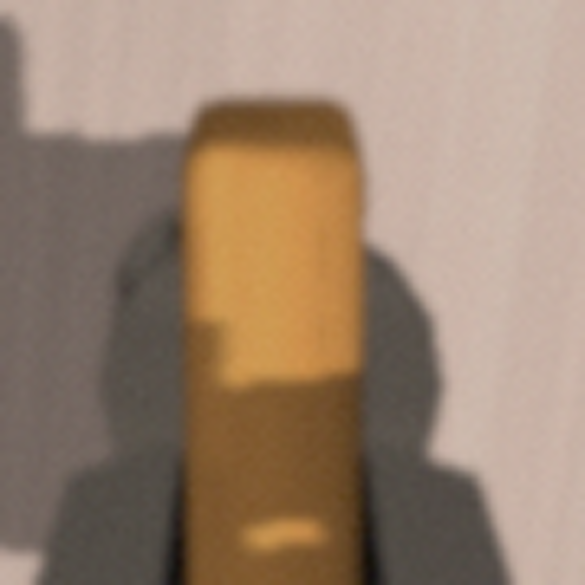

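View pics/shd.png

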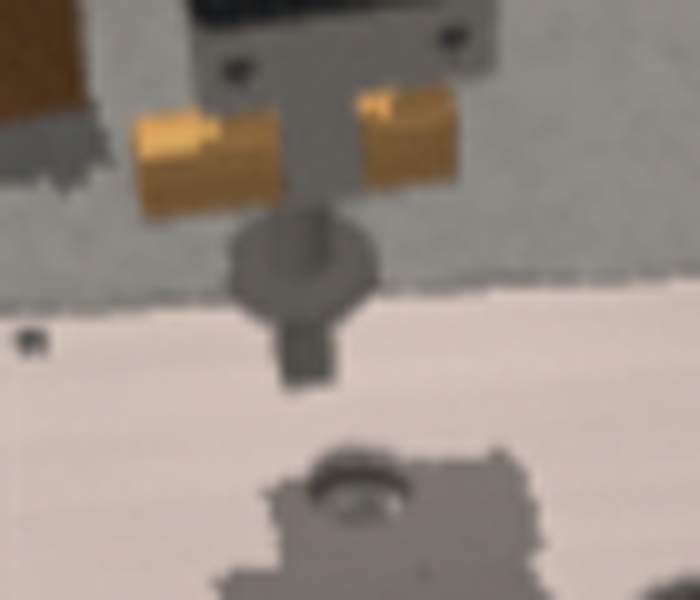

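```bash
python3 - <<'E'
from h import *
import pickle;s=pickle.load(open('wh.pkl','rb'))
K,H=cam("wrist");H=H.copy()
def tool(u,v): # ray in tool frame
    d=H[:3,:3]@np.linalg.inv(K)@[u,v,1];return H[:3,3],d
# width of bar top at v=222 -> lateral extents z
for v,w,W in [(190,26.0,.016),(222,26.9,.016)]:
    o,d=tool(281.5,v);o,d1=tool(281.5+w/2,v);o,d0=tool(281.5-w/2,v)
    t=W/(d1[2]-d0[2]);print("bar top tool pt",o+d*t)
o,d1=tool(240+438/6.5,225);o,d0=tool(240+103/6.5,225);t=.04/(d1[2]-d0[2]);print("collar",o+(d0+d1)/2*t)
# bar end with assumed heights
for h in(-.026,-.028,-.031,-.022):
    o,d=tool(281.5,187.8);t=(h-o[1])/d[1];print(h,o+d*t)
for z in(.075,.08,.085,.09): print("foot",z,onz("side",255.8,188.2,z))
p=np.array([.519,.099,.08])
print("vertical dir px",proj("side",p),proj("side",p+[0,0,.04]))
print("bore side",onz("side",225+35.8,150+48.5,.045))
E
```

```text
bar top tool pt [-0.03863904 -0.00364956  0.00030086]
bar top tool pt [-0.02144201 -0.01439153  0.00030273]
collar [-0.00303741  0.03505748  0.00038575]
-0.026 [-0.04441378 -0.026       0.00030387]
-0.028 [-0.04480732 -0.028       0.00030414]
-0.031 [-0.04539763 -0.031       0.00030455]
-0.022 [-0.0436267  -0.022       0.00030332]
foot 0.075 [0.51578592 0.09697956 0.075     ]
foot 0.08 [0.51475728 0.09210266 0.08      ]
foot 0.085 [0.51372864 0.08722577 0.085     ]
foot 0.09 [0.5127     0.08234887 0.09      ]
vertical dir px [256.75357099 186.0565726 ] [256.2142015  174.80161608]
bore side [0.52538362 0.08582134 0.045     ]
```

Request:
send_rows:
  grip: [-1, -1, -1]
  travel:
    - [0.009, -0.0115, -0.008]
    - [0, 0, -0.008]
    - [0, 0, 0]
  roll: [-0.011, 0, 0]

```text
time_s: 18.25
eef_pos: [0.5283, 0.0834, 0.1253]
eef_rot: [0.707, -0.706, 0.026, -0.045]
wrist_force: [0.4, 0.5, -1.1]
grip_width: 0.17
```

```bash
python3 -c "
from h import *
s=show();im=save('side','si.png');cv2.imwrite('pics/sic.png',cv2.resize(im[150:210,225:295,::-1],None,fx=10,fy=10,interpolation=cv2.INTER_CUBIC));show()"
```

```text
t 18.25 pos [0.5283 0.0834 0.1253] jaw 84.26 tilt [ 2.670e-02  2.000e-04 -9.996e-01] F [ 0.38  0.49 -1.1 ] M [-0.021  0.069 -0.029] w 0.1697 q [-0.41  0.28  0.16  2.03 -0.05  0.82  1.24]
t 18.3 pos [0.5285 0.0831 0.1257] jaw 84.23 tilt [ 2.710e-02  1.000e-04 -9.996e-01] F [ 0.19 -1.21 -1.8 ] M [-0.041  0.05   0.022] w 0.1691 q [-0.41  0.28  0.16  2.03 -0.05  0.82  1.24]
```

View pics/sic.png

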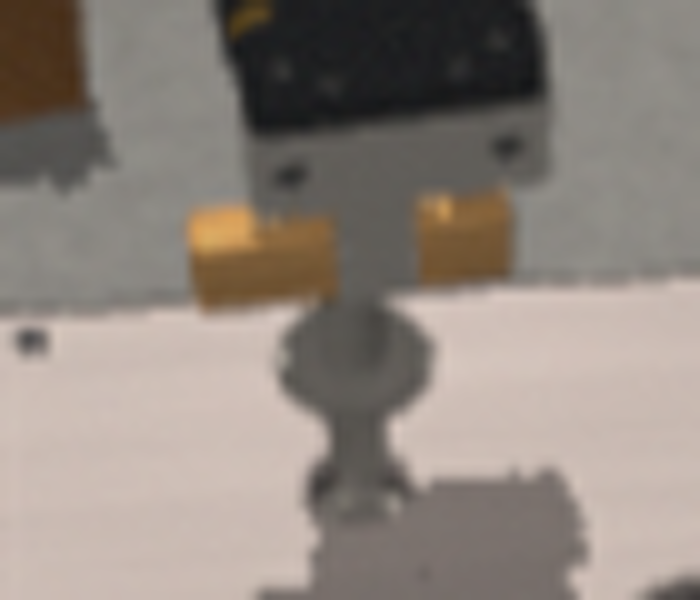

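Request:
send_rows:
  grip: [-1, -1, -1]
  travel:
    - [0, 0.0045, -0.005]
    - [0, 0, -0.008]
    - [0, 0, -0.004]
  roll: [0, 0, 0]

```text
time_s: 18.6
eef_pos: [0.5288, 0.0869, 0.1078]
eef_rot: [0.707, -0.705, 0.026, -0.046]
wrist_force: [-0.1, 0.3, -1.0]
grip_width: 0.171
```

```bash
python3 -c "
from h import *
s=show();im=save('side','sj.png');cv2.imwrite('pics/sjc.png',cv2.resize(im[150:210,225:295,::-1],None,fx=10,fy=10,interpolation=cv2.INTER_CUBIC));show()"
```

```text
t 18.6 pos [0.5288 0.0869 0.1078] jaw 84.11 tilt [ 2.790e-02  3.000e-04 -9.996e-01] F [-0.06  0.29 -0.95] M [0.019 0.059 0.046] w 0.1708 q [-0.42  0.3   0.15  2.04 -0.05  0.78  1.23]
t 18.65 pos [0.5286 0.087  0.1074] jaw 84.12 tilt [ 2.730e-02  2.000e-04 -9.996e-01] F [-0.44 -0.21 -2.41] M [ 0.016  0.14  -0.022] w 0.1699 q [-0.42  0.3   0.15  2.04 -0.05  0.78  1.23]
```

View pics/sjc.png

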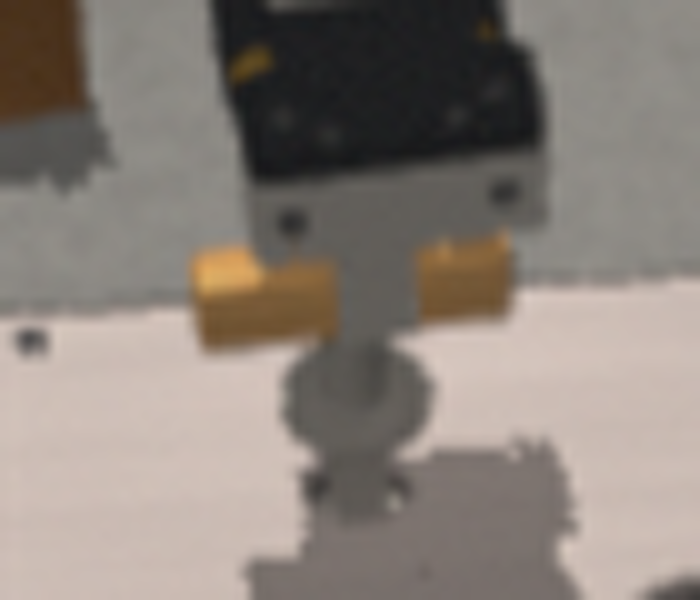

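Request:
send_rows:
  grip: [-1, -1]
  travel:
    - [0, 0, -0.003]
    - [0, 0, -0.003]
  roll: [0, 0]

```text
time_s: 18.85
eef_pos: [0.5286, 0.0871, 0.1011]
eef_rot: [0.707, -0.706, 0.026, -0.046]
wrist_force: [-0.4, 0.8, -2.1]
grip_width: 0.165
```

Request:
send_rows:
  grip: [-1]
  travel:
    - [0, 0, -0.002]
  roll: [0]

```text
time_s: 18.95
eef_pos: [0.5286, 0.0872, 0.0989]
eef_rot: [0.707, -0.706, 0.026, -0.046]
wrist_force: [0.7, -0.8, -0.8]
grip_width: 0.17
```

Request:
send_rows:
  grip: [-1]
  travel:
    - [0, 0, -0.002]
  roll: [0]

```text
time_s: 19.05
eef_pos: [0.529, 0.0873, 0.0971]
eef_rot: [0.707, -0.705, 0.026, -0.046]
wrist_force: [-1.2, -0.9, 18.6]
grip_width: 0.172
```

Request:
send_rows:
  grip: [-1]
  travel:
    - [0, 0, -0.002]
  roll: [0]

```text
time_s: 19.15
eef_pos: [0.5297, 0.0876, 0.0956]
eef_rot: [0.707, -0.705, 0.026, -0.047]
wrist_force: [-1.1, 1.2, -0.6]
grip_width: 0.17
```

Request:
send_rows:
  grip: [-1]
  travel:
    - [0, 0, -0.0015]
  roll: [0]

```text
time_s: 19.25
eef_pos: [0.53, 0.0879, 0.0943]
eef_rot: [0.707, -0.705, 0.025, -0.047]
wrist_force: [-0.8, 1.3, -0.0]
grip_width: 0.167
```

```bash
python3 -c "
from h import *
s=show();im=save('side','sl.png');cv2.imwrite('pics/slc.png',cv2.resize(im[150:210,225:295,::-1],None,fx=10,fy=10,interpolation=cv2.INTER_CUBIC));show()"
```

```text
t 19.25 pos [0.53   0.0879 0.0943] jaw 84.16 tilt [ 0.0303  0.0015 -0.9995] F [-0.8   1.26 -0.  ] M [0.333 0.297 0.014] w 0.1675 q [-0.41  0.32  0.15  2.05 -0.06  0.75  1.24]
t 19.3 pos [0.5298 0.0878 0.094 ] jaw 84.16 tilt [ 0.0299  0.0013 -0.9996] F [-0.11  1.94 -0.45] M [ 0.559 -0.111 -0.019] w 0.1725 q [-0.41  0.32  0.15  2.05 -0.06  0.75  1.24]
```

View pics/slc.png

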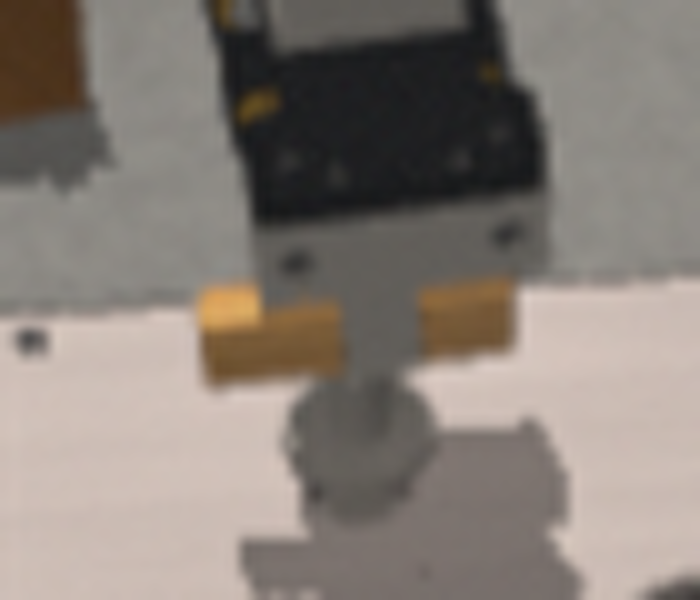

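Request:
send_rows:
  grip: [-1]
  travel:
    - [0, 0.001, -0.002]
  roll: [0]

```text
time_s: 19.4
eef_pos: [0.5298, 0.0887, 0.092]
eef_rot: [0.707, -0.705, 0.026, -0.047]
wrist_force: [0.2, 0.7, -1.4]
grip_width: 0.167
```

```bash
python3 -c "
from h import *
s=show()"
```

```text
t 19.4 pos [0.5298 0.0887 0.092 ] jaw 84.15 tilt [ 0.03    0.0013 -0.9995] F [ 0.23  0.67 -1.37] M [0.022 0.045 0.017] w 0.1672 q [-0.41  0.33  0.15  2.05 -0.06  0.74  1.24]
```

Request:
send_rows:
  grip: [-1]
  travel:
    - [0, 0.0005, -0.002]
  roll: [0]

```text
time_s: 19.5
eef_pos: [0.5297, 0.0891, 0.0898]
eef_rot: [0.707, -0.705, 0.026, -0.047]
wrist_force: [-0.7, -1.2, 0.2]
grip_width: 0.168
```

```bash
python3 -c "
from h import *
s=show()"
```

```text
t 19.5 pos [0.5297 0.0891 0.0898] jaw 84.16 tilt [ 0.0299  0.0011 -0.9996] F [-0.68 -1.15  0.24] M [-0.412  0.066  0.03 ] w 0.1682 q [-0.41  0.33  0.15  2.05 -0.06  0.74  1.24]
```

Request:
send_rows:
  grip: [-1, -1]
  travel:
    - [0, -0.0004, -0.002]
    - [0, 0, -0.002]
  roll: [0, 0]

```text
time_s: 19.7
eef_pos: [0.5295, 0.0886, 0.0852]
eef_rot: [0.707, -0.705, 0.026, -0.046]
wrist_force: [-0.0, 0.3, -1.8]
grip_width: 0.167
```

```bash
python3 -c "
from h import *
s=show()"
```

```text
t 19.7 pos [0.5295 0.0886 0.0852] jaw 84.15 tilt [ 2.950e-02  8.000e-04 -9.996e-01] F [-0.04  0.3  -1.78] M [ 0.039  0.066 -0.03 ] w 0.1672 q [-0.41  0.34  0.15  2.05 -0.06  0.73  1.24]
```

Request:
send_rows:
  grip: [-1, -1]
  travel:
    - [0, 0, -0.002]
    - [0, 0, -0.002]
  roll: [0, 0]

```text
time_s: 19.9
eef_pos: [0.5294, 0.0885, 0.0807]
eef_rot: [0.707, -0.705, 0.026, -0.046]
wrist_force: [-0.9, -0.2, -1.7]
grip_width: 0.166
```

```bash
python3 -c "
from h import *
s=show()"
```

```text
t 19.9 pos [0.5294 0.0885 0.0807] jaw 84.15 tilt [ 2.920e-02  7.000e-04 -9.996e-01] F [-0.91 -0.18 -1.66] M [ 0.023  0.083 -0.017] w 0.1661 q [-0.41  0.34  0.14  2.06 -0.06  0.72  1.24]
```

Free passage. The collar should meet the plate near TCP z of about 0.077.

Request:
send_rows:
  grip: [-1]
  travel:
    - [0, 0, -0.002]
  roll: [0]

```text
time_s: 20.0
eef_pos: [0.5294, 0.0885, 0.0785]
eef_rot: [0.707, -0.705, 0.026, -0.046]
wrist_force: [0.1, 0.2, -1.8]
grip_width: 0.165
```

Request:
send_rows:
  grip: [-1]
  travel:
    - [0, 0, -0.0012]
  roll: [0]

```text
time_s: 20.1
eef_pos: [0.5296, 0.0885, 0.0779]
eef_rot: [0.707, -0.705, 0.026, -0.046]
wrist_force: [-11.6, -2.9, 37.7]
grip_width: 0.165
```

Request:
send_rows:
  grip: [-1]
  travel:
    - [0, 0, -0.0008]
  roll: [0]

```text
time_s: 20.2
eef_pos: [0.5296, 0.0885, 0.078]
eef_rot: [0.707, -0.705, 0.026, -0.047]
wrist_force: [-10.0, -1.4, 24.8]
grip_width: 0.171
```

```bash
python3 -c "
from h import *
s=show();im=save('side','sm.png');cv2.imwrite('pics/smc.png',cv2.resize(im[150:240,225:330,::-1],None,fx=6.6,fy=6.6,interpolation=cv2.INTER_CUBIC));show()"
```

```text
t 20.2 pos [0.5296 0.0885 0.078 ] jaw 84.13 tilt [ 0.0293  0.0011 -0.9996] F [-10.04  -1.37  24.75] M [-0.516  2.403 -0.049] w 0.1708 q [-0.41  0.35  0.14  2.06 -0.06  0.71  1.24]
t 20.25 pos [0.5296 0.0885 0.0781] jaw 84.13 tilt [ 0.0294  0.0011 -0.9996] F [-9.2  -1.78 20.05] M [-0.426  2.057 -0.028] w 0.1667 q [-0.41  0.35  0.14  2.06 -0.06  0.71  1.24]
```

View pics/smc.png

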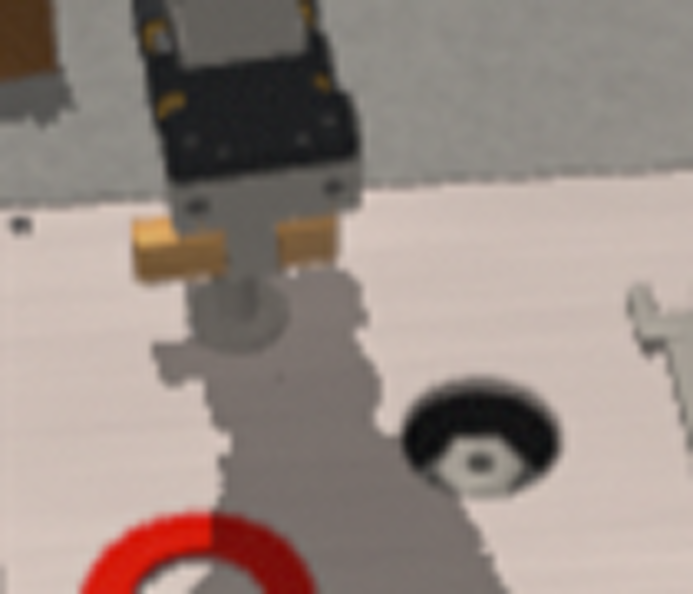

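The key is home: z stopped and the collar is flat on the plate in the side view. I'll release the load, re-centre on the handle and re-grasp lower.

Request:
send_rows:
  grip: [-0.3, -0.3, -0.3]
  travel:
    - [0, 0, 0.001]
    - [0, 0, 0]
    - [0, 0, 0]
  roll: [0, 0, 0]

```text
time_s: 20.55
eef_pos: [0.5301, 0.0886, 0.0796]
eef_rot: [0.707, -0.705, 0.026, -0.047]
wrist_force: [-0.1, -0.4, -0.2]
grip_width: 0.341
```

```bash
python3 - <<'E'
from h import *
import pickle
s=show();im=save('wrist','wn.png');pickle.dump(s,open('wn.pkl','wb'))
E
```

```text
t 20.55 pos [0.5301 0.0886 0.0796] jaw 84.12 tilt [ 0.0305  0.0016 -0.9995] F [-0.14 -0.36 -0.16] M [0.014 0.037 0.01 ] w 0.3411 q [-0.41  0.34  0.14  2.06 -0.06  0.71  1.24]
```

View pics/wn.png

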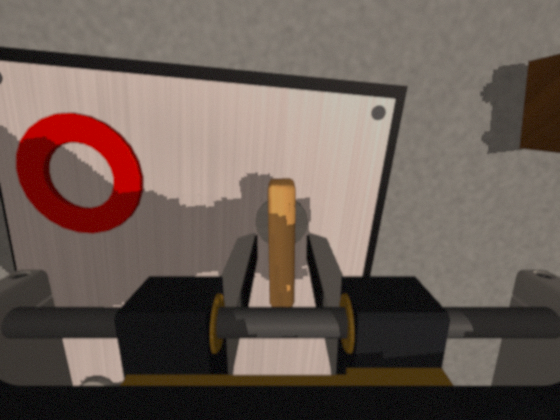

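```bash
python3 - <<'E'
from h import *
# spindle axis from bore + square/router angle: router yaw from plate corners
a=np.radians(-9.5)
t=cv2.imread("pics/top0.png")
print("axis top mouth",onz("top",279.5,201,.045))
sm=cv2.imread("pics/sm.png");s0=cv2.imread("pics/side0.png")
for nm,im in(("s0",s0),("sm",sm)):
    g=cv2.cvtColor(im[195:240,275:320],cv2.COLOR_BGR2GRAY)
    cv2.imwrite(f"pics/n_{nm}.png",cv2.resize(g,None,fx=13,fy=13,interpolation=cv2.INTER_CUBIC))
gt=t[180:222,258:300];cv2.imwrite("pics/n_t.png",cv2.resize(gt,None,fx=13,fy=13,interpolation=cv2.INTER_CUBIC))
for z in (.025,.03,.035,.04,.045,.055): print(z,proj("side",[.5965,.0011,z]),proj("top",[.5965,.0011,z]))
E
```

```text
axis top mouth [0.59651912 0.00112153 0.045     ]
0.025 [296.09776068 221.43741319] [279.65966558 201.99890856]
0.03 [296.14527159 220.15359301] [279.62243585 201.75462726]
0.035 [296.1930585  218.86231502] [279.58483932 201.50793918]
0.04 [296.24112381 217.56351405] [279.54687053 201.25880859]
0.045 [296.28946997 216.25712415] [279.50852393 201.00719901]
0.055 [296.38701474 213.62130999] [279.43067453 200.49639344]
```

View pics/n_sm.png

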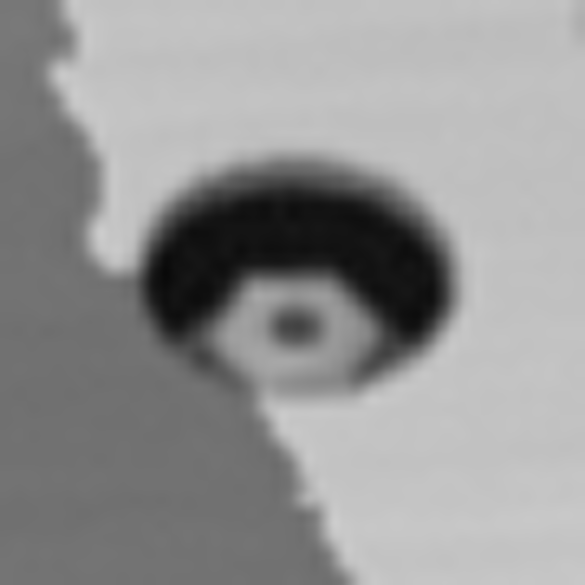

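View pics/n_t.png

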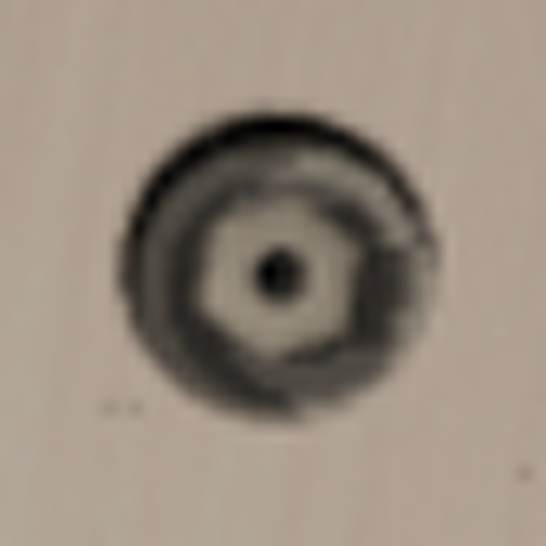

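Request:
send_rows:
  grip: [-0.3, -0.3]
  travel:
    - [-0.0045, 0, -0.008]
    - [0, 0, -0.003]
  roll: [0, 0]

```text
time_s: 20.8
eef_pos: [0.5253, 0.0886, 0.0678]
eef_rot: [0.707, -0.705, 0.025, -0.047]
wrist_force: [-0.3, 0.0, -0.3]
grip_width: 0.351
```

```bash
python3 - <<'E'
from h import *
s=show();im=save('wrist','wn2.png');cv2.imwrite('pics/wn2c.png',cv2.resize(im[165:320,225:345,::-1],None,fx=3.8,fy=3.8,interpolation=cv2.INTER_CUBIC))
im=save('side','sn2.png');cv2.imwrite('pics/sn2c.png',cv2.resize(im[150:240,225:330,::-1],None,fx=6.6,fy=6.6,interpolation=cv2.INTER_CUBIC))
E
```

```text
t 20.8 pos [0.5253 0.0886 0.0678] jaw 84.13 tilt [ 0.0309  0.0017 -0.9995] F [-0.32  0.04 -0.32] M [-0.028 -0.005 -0.04 ] w 0.3507 q [-0.41  0.36  0.14  2.07 -0.07  0.69  1.24]
```

View pics/sn2c.png

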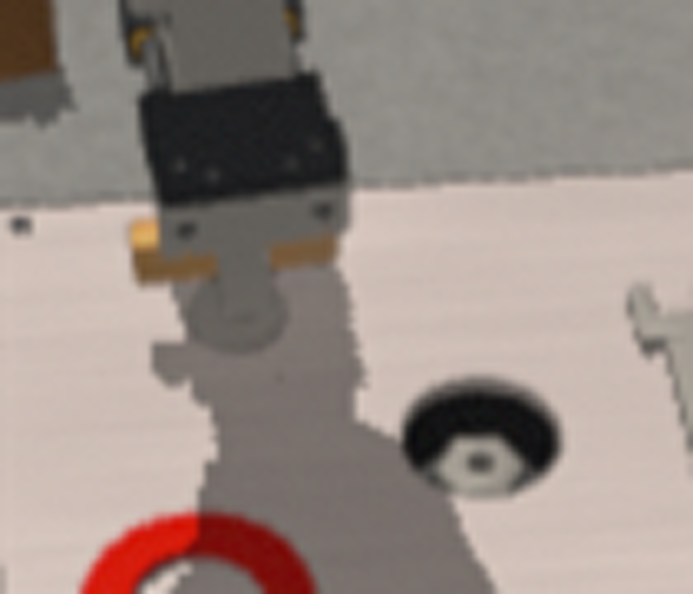

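Request:
send_rows:
  grip: [-1, -1, -1]
  travel:
    - [-0.0015, 0, 0]
    - [0, 0, 0]
    - [0, 0, 0]
  roll: [0, 0, 0]
  grip_force: 30

```text
time_s: 21.2
eef_pos: [0.5243, 0.0887, 0.068]
eef_rot: [0.707, -0.705, 0.025, -0.047]
wrist_force: [0.1, 0.0, -0.9]
grip_width: 0.169
```

```bash
python3 - <<'E'
from h import *
s=show()
E
```

```text
t 21.2 pos [0.5243 0.0887 0.068 ] jaw 84.12 tilt [ 0.0308  0.0015 -0.9995] F [ 0.05  0.01 -0.93] M [ 0.08  -0.075  0.08 ] w 0.1694 q [-0.41  0.35  0.14  2.08 -0.07  0.68  1.24]
```

Request:
send_rows:
  grip: [-1, -1]
  travel:
    - [0, 0, 0]
    - [0, 0, 0]
  roll: [-0.03, -0.03]

```text
time_s: 21.4
eef_pos: [0.5243, 0.0887, 0.0681]
eef_rot: [0.704, -0.703, 0.059, -0.081]
wrist_force: [-0.5, 1.4, -1.1]
grip_width: 0.168
```

```bash
python3 - <<'E'
from h import *
s=show()
E
```

```text
t 21.4 pos [0.5243 0.0887 0.0681] jaw 78.6 tilt [ 0.0309 -0.0011 -0.9995] F [-0.49  1.37 -1.12] M [0.389 0.129 0.168] w 0.1679 q [-0.43  0.36  0.16  2.08 -0.08  0.69  1.15]
```

Request:
send_rows:
  grip: [-1, -1, -1]
  travel:
    - [0, 0, 0]
    - [0, 0, 0]
    - [0, 0, 0]
  roll: [-0.03, -0.03, -0.03]

```text
time_s: 21.7
eef_pos: [0.5242, 0.0888, 0.0681]
eef_rot: [-0.696, 0.697, -0.111, 0.133]
wrist_force: [-0.7, -0.2, -2.5]
grip_width: 0.166
```

```bash
python3 - <<'E'
from h import *
s=show()
E
```

```text
t 21.7 pos [0.5242 0.0888 0.0681] jaw 70.19 tilt [ 0.0304 -0.0056 -0.9995] F [-0.74 -0.18 -2.53] M [-0.031 -0.059  0.08 ] w 0.1662 q [-0.47  0.36  0.2   2.08 -0.09  0.69  1.01]
```

Request:
send_rows:
  grip: [-1, -1, -1, -1, -1]
  travel:
    - [0, 0, 0]
    - [0, 0, 0]
    - [0, 0, 0]
    - [0, 0, 0]
    - [0, 0, 0]
  roll: [-0.045, -0.045, -0.045, -0.045, -0.045]

```text
time_s: 22.2
eef_pos: [0.5241, 0.0888, 0.0681]
eef_rot: [-0.661, 0.665, -0.236, 0.257]
wrist_force: [-0.2, -0.7, -1.9]
grip_width: 0.168
```

```bash
python3 - <<'E'
from h import *
s=show()
E
```

```text
t 22.2 pos [0.5241 0.0888 0.0681] jaw 49.17 tilt [ 0.0263 -0.0162 -0.9995] F [-0.23 -0.69 -1.91] M [-0.045  0.022  0.198] w 0.1681 q [-0.55  0.37  0.29  2.08 -0.13  0.69  0.68]
```

Request:
send_rows:
  grip: [-1, -1, -1, -1, -1]
  travel:
    - [0, 0, 0]
    - [0, 0, 0]
    - [0, 0, 0]
    - [0, 0, 0]
    - [0, 0, 0]
  roll: [-0.045, -0.045, -0.045, -0.045, 0]

```text
time_s: 22.7
eef_pos: [0.524, 0.0889, 0.0681]
eef_rot: [-0.615, 0.623, -0.331, 0.352]
wrist_force: [0.0, -1.0, -1.9]
grip_width: 0.167
```

```bash
python3 - <<'E'
from h import *
s=show();im=save('side','so.png');cv2.imwrite('pics/soc.png',cv2.resize(im[195:240,275:320,::-1],None,fx=13,fy=13,interpolation=cv2.INTER_CUBIC))
im=save('top','to.png')
E
```

```text
t 22.7 pos [0.524  0.0889 0.0681] jaw 32.25 tilt [ 0.0204 -0.0235 -0.9995] F [ 0.05 -1.   -1.85] M [-0.149 -0.014 -0.003] w 0.1674 q [-0.61  0.38  0.37  2.08 -0.16  0.7   0.42]
```

View pics/soc.png

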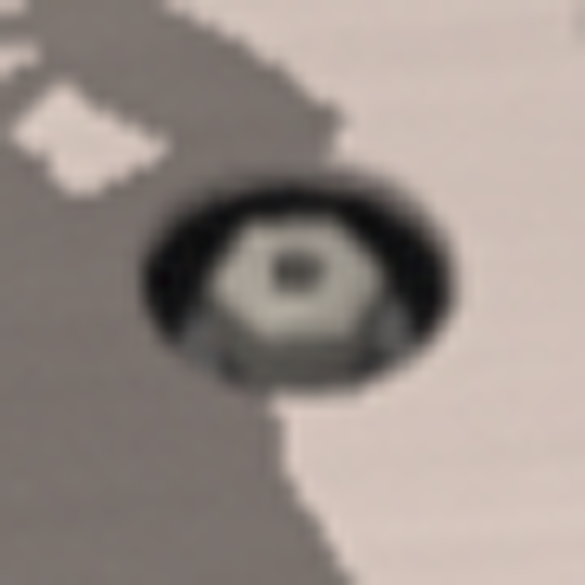

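Request:
send_rows:
  grip: [-1, -1, -1, -1, -1, -1]
  travel:
    - [0, 0, 0]
    - [0, 0, 0]
    - [0, 0, 0]
    - [0, 0, 0]
    - [0, 0, 0]
    - [0, 0, 0]
  roll: [-0.045, -0.045, -0.045, -0.045, -0.045, 0]

```text
time_s: 23.4
eef_pos: [0.524, 0.0889, 0.068]
eef_rot: [-0.545, 0.556, -0.435, 0.453]
wrist_force: [0.0, 0.1, -1.7]
grip_width: 0.167
```

```bash
python3 - <<'E'
from h import *
import pickle
s=show();im=save('side','sp.png');cv2.imwrite('pics/spc.png',cv2.resize(im[195:240,275:320,::-1],None,fx=13,fy=13,interpolation=cv2.INTER_CUBIC))
s=r.read_state();im=save('wrist','wp.png');pickle.dump(s,open('wp.pkl','wb'))
E
```

```text
t 23.4 pos [0.524  0.0889 0.068 ] jaw 12.2 tilt [ 0.0113 -0.0283 -0.9995] F [ 0.03  0.14 -1.74] M [-0.108  0.018  0.049] w 0.1666 q [-0.68  0.4   0.46  2.07 -0.21  0.72  0.12]
```

View pics/spc.png

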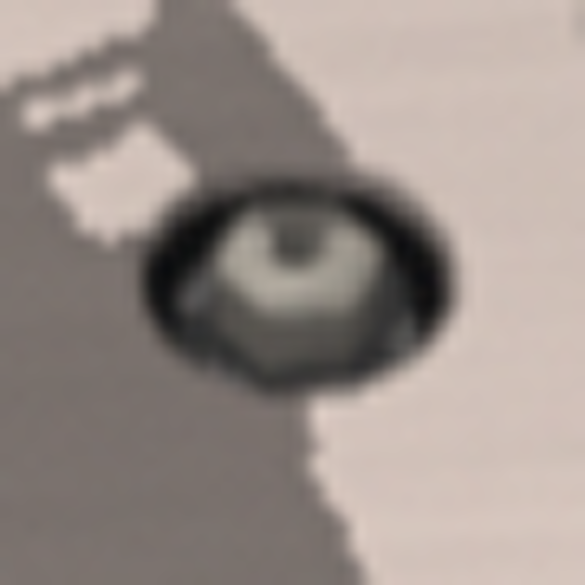

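View pics/wp.png

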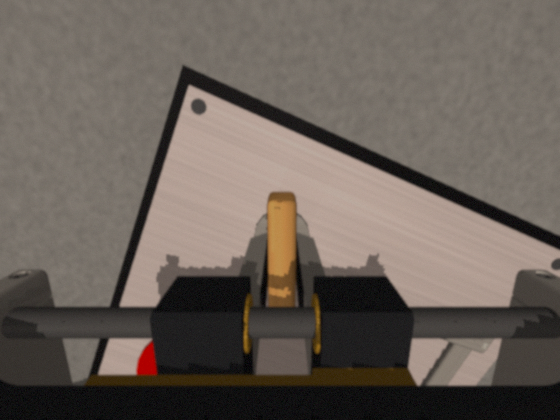

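The nut is now near +10 mm by the side view. I'll release, lift and check with two wrist views of the nut.

Request:
send_rows:
  grip: [0.0, 0.0, 0.0, 0.0, 0.0, 0.0]
  travel:
    - [0, 0, 0]
    - [0, 0, 0]
    - [0, 0, 0]
    - [0, 0, 0.03]
    - [0, 0, 0.04]
    - [0, 0, 0.03]
  roll: [0, 0, 0, 0, 0, 0]

```text
time_s: 24.1
eef_pos: [0.5214, 0.0876, 0.1677]
eef_rot: [-0.545, 0.56, -0.433, 0.45]
wrist_force: [0.4, -0.2, -0.2]
grip_width: 0.5
```

```bash
python3 - <<'E'
from h import *
import pickle
s=show();im=save('wrist','wq.png');pickle.dump(s,open('wq.pkl','wb'))
K,H=cam("wrist")
def wp(p,s):
    c=np.linalg.inv(H)@np.r_[Rt(s).T@(np.array(p)-s["eef_pos"]),1];u=K@c[:3];return u[:2]/u[2]
print(wp([.5965,.0011,.055],s))
E
```

```text
t 24.1 pos [0.5214 0.0876 0.1677] jaw 12.72 tilt [ 0.0053 -0.0314 -0.9995] F [ 0.44 -0.22 -0.16] M [0.    0.071 0.01 ] w 0.5004 q [-0.75  0.25  0.52  2.   -0.11  0.94  0.04]
[329.31812279 286.83876725]
```

View pics/wq.png

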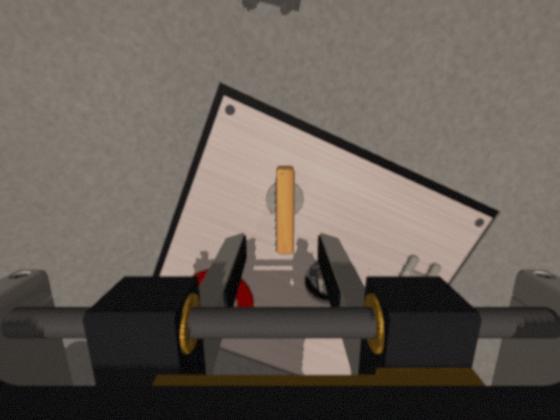

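Request:
send_rows:
  grip: [0, 0, 0, 0]
  travel:
    - [0.02, -0.035, 0]
    - [0.02, -0.035, 0]
    - [0.02, -0.03, 0]
    - [0, 0, 0]
  roll: [0, 0, 0, 0]

```text
time_s: 24.55
eef_pos: [0.5865, -0.0135, 0.1748]
eef_rot: [-0.55, 0.557, -0.429, 0.45]
wrist_force: [-0.0, -0.3, -0.2]
grip_width: 0.495
```

```bash
python3 - <<'E'
from h import *
import pickle
s=show();im=save('wrist','wr.png');pickle.dump(s,open('wr.pkl','wb'))
E
```

```text
t 24.55 pos [ 0.5865 -0.0135  0.1748] jaw 13.14 tilt [ 0.016  -0.0259 -0.9995] F [-0.04 -0.31 -0.16] M [-0.036  0.077  0.016] w 0.4947 q [-0.55  0.34  0.55  1.88 -0.18  0.97  0.31]
```

Request:
send_rows:
  grip: [0, 0, 0, 0]
  travel:
    - [0.01, -0.045, 0]
    - [0.01, -0.045, 0]
    - [0, -0.02, 0]
    - [0, 0, 0]
  roll: [0, 0, 0, 0]

```text
time_s: 25.0
eef_pos: [0.6052, -0.1205, 0.1732]
eef_rot: [-0.552, 0.559, -0.428, 0.446]
wrist_force: [0.2, 1.2, -0.1]
grip_width: 0.499
```

```bash
python3 - <<'E'
from h import *
import pickle
s=show();im=save('wrist','ws.png');pickle.dump(s,open('ws.pkl','wb'))
save('top','ts.png');save('side','ss.png')
E
```

```text
t 25.0 pos [ 0.6052 -0.1205  0.1732] jaw 13.64 tilt [ 0.0136 -0.0233 -0.9996] F [ 0.16  1.22 -0.08] M [-0.037  0.12  -0.034] w 0.4986 q [-0.36  0.39  0.57  1.81 -0.22  0.98  0.53]
```

View pics/wr.png

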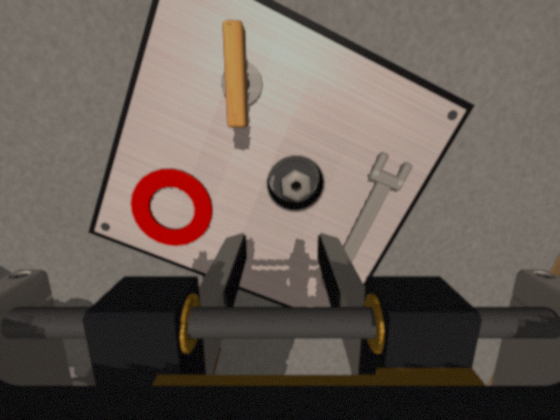

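View pics/ws.png

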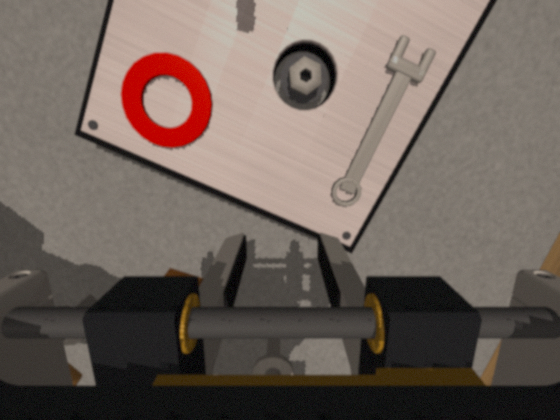

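```bash
python3 - <<'E'
from h import *
a=cv2.imread('pics/wr.png')[150:215,262:330];b=cv2.imread('pics/ws.png')[35:115,268:345]
A=cv2.resize(a,None,fx=5.5,fy=5.5,interpolation=cv2.INTER_CUBIC);B=cv2.resize(b,None,fx=5.5,fy=5.5,interpolation=cv2.INTER_CUBIC)
c=np.zeros((450,800,3),np.uint8);c[:A.shape[0],:A.shape[1]]=A;c[:B.shape[0],374:374+B.shape[1]]=B[:, :426];cv2.imwrite('pics/cmp.png',c)
E
```

```text
(no output)
```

View pics/cmp.png

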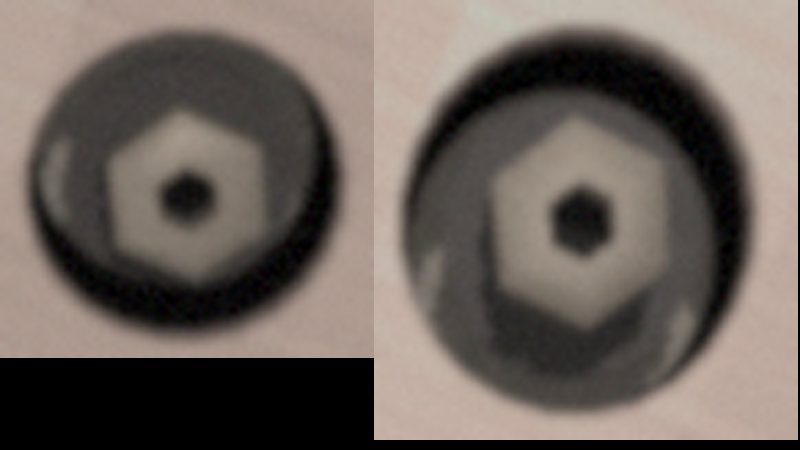

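View pics/ss.png

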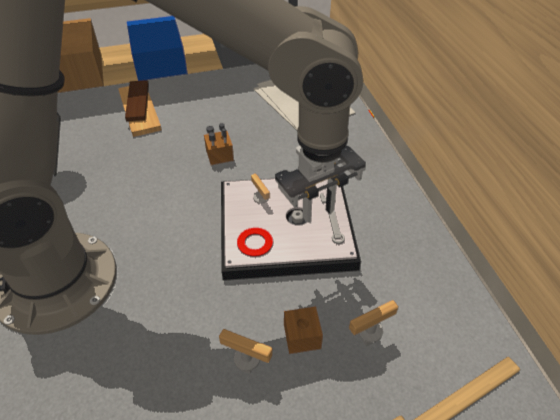

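```bash
python3 - <<'E'
from h import *
import pickle
A=pickle.load(open('wr.pkl','rb'));B=pickle.load(open('ws.pkl','rb'))
def tri(pa,pb):
    oa,da=ray("wrist",*pa,A);ob,db=ray("wrist",*pb,B);da/=np.linalg.norm(da);db/=np.linalg.norm(db)
    x,*_=np.linalg.lstsq(np.c_[da,-db],ob-oa,rcond=None);p=oa+da*x[0];q=ob+db*x[1];return p,q
print("open",onz("wrist",295.45,182.9,.045,A),onz("wrist",304.9,74.7,.045,B),tri((295.45,182.9),(304.9,74.7)))
print("nut",tri((296,185.8),(305.8,74.8)))
# axis approach: nut on axis of opening centre per view
for s,o,h in((A,(295.45,182.9),(296,185.8)),(B,(304.9,74.7),(305.8,74.8))):
    P=onz("wrist",*o,.045,s)
    for z in (.045,.05,.055,.06):
        K,H=cam("wrist");c=np.linalg.inv(H)@np.r_[Rt(s).T@(np.array([P[0],P[1],z])-s["eef_pos"]),1];u=K@c[:3];print(z,u[:2]/u[2],h)
# heights of hex: flats
im=cv2.imread("pics/ss.png");print("side hole")
cv2.imwrite("pics/ssc.png",cv2.resize(im[160:240,225:325],None,fx=7,fy=7,interpolation=cv2.INTER_CUBIC))
E
```

```text
open [0.59887386 0.00576147 0.045     ] [0.59919742 0.00483948 0.045     ] (array([0.5991573 , 0.00524123, 0.04227524]), array([0.59931981, 0.00526865, 0.0422869 ]))
nut (array([0.59957932, 0.00398596, 0.05091135]), array([0.59978278, 0.0040202 , 0.05092654]))
0.045 [295.45 182.9 ] (296, 185.8)
0.05 [295.70938275 183.87023831] (296, 185.8)
0.055 [295.9769909  184.87124423] (296, 185.8)
0.06 [296.25322199 185.90450488] (296, 185.8)
0.045 [304.9  74.7] (305.8, 74.8)
0.05 [305.34348747  73.88210824] (305.8, 74.8)
0.055 [305.80269392  73.03522709] (305.8, 74.8)
0.06 [306.27847016  72.1577875 ] (305.8, 74.8)
side hole
```

View pics/ssc.png

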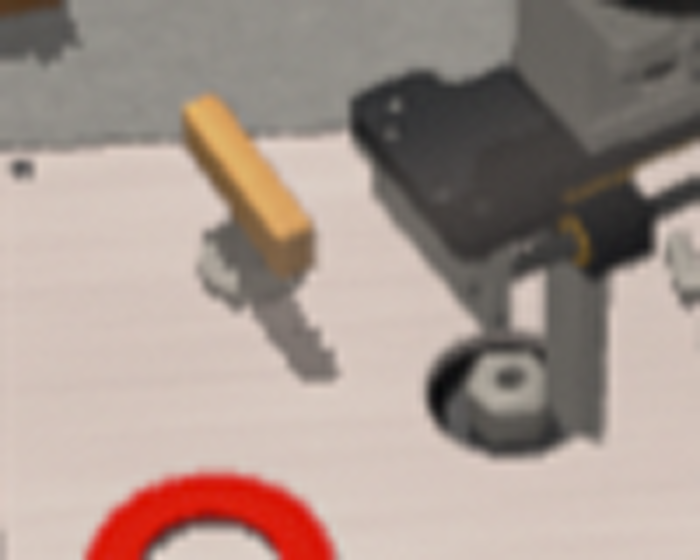

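```bash
python3 - <<'E'
from h import *
import pickle
B=pickle.load(open('ws.pkl','rb'));K,H=cam("wrist")
for P in [(.605,-.1205,.09),(.603,-.1,.09),(.603,-.09,.09),(.59,-.02,.09),(.59,0,.09),(.59,.02,.09)]:
    c=np.linalg.inv(H)@np.r_[Rt(B).T@(np.array([.599,.0045,.053])-P),1];u=K@c[:3];print(P,u[:2]/u[2])
E
```

```text
(0.605, -0.1205, 0.09) [316.27562581  53.84237883]
(0.603, -0.1, 0.09) [311.05431024  86.80240939]
(0.603, -0.09, 0.09) [307.26073789 101.84748759]
(0.59, -0.02, 0.09) [299.85590902 200.60905795]
(0.59, 0, 0.09) [293.38998866 224.58524904]
(0.59, 0.02, 0.09) [287.22747647 247.43637645]
```

Request:
send_rows:
  grip: [0.3, 0.3, 0.3, 0.3]
  travel:
    - [0, 0.003, -0.045]
    - [0, 0.003, -0.035]
    - [0, 0, 0]
    - [0, 0, 0]
  roll: [0, 0, 0, 0]

```text
time_s: 25.55
eef_pos: [0.607, -0.1025, 0.0929]
eef_rot: [-0.557, 0.56, -0.425, 0.442]
wrist_force: [1.5, -1.6, 0.6]
grip_width: 0.651
```

```bash
python3 - <<'E'
from h import *
import pickle
s=show();im=save('wrist','wu.png');pickle.dump(s,open('wu.pkl','wb'))
E
```

```text
t 25.55 pos [ 0.607  -0.1025  0.0929] jaw 14.39 tilt [ 0.0167 -0.0189 -0.9997] F [ 1.5  -1.57  0.57] M [-0.099 -0.015 -0.042] w 0.6508 q [-0.34  0.49  0.51  1.88 -0.29  0.83  0.57]
```

Request:
send_rows:
  grip: [0.3, 0.3, 0.3, 0.3, 0.3]
  travel:
    - [-0.005, 0.035, 0]
    - [-0.005, 0.035, 0]
    - [0, 0.025, 0]
    - [0, 0, 0]
    - [0, 0, 0]
  roll: [0, 0, 0, 0, 0]

```text
time_s: 26.1
eef_pos: [0.6004, -0.0032, 0.1019]
eef_rot: [0.56, -0.557, 0.422, -0.444]
wrist_force: [0.3, 0.0, -0.8]
grip_width: 0.653
```

```bash
python3 - <<'E'
from h import *
import pickle
s=show();im=save('wrist','wv.png');pickle.dump(s,open('wv.pkl','wb'))
a=cv2.imread('pics/wv.png');b=cv2.imread('pics/wu.png')
K,H=cam("wrist")
crops=[]
for im,f in((a,'wv'),(b,'wu')):
    s=pickle.load(open(f+'.pkl','rb'));c=np.linalg.inv(H)@np.r_[Rt(s).T@(np.array([.599,.0045,.05])-s["eef_pos"]),1];u=K@c[:3];u=(u[:2]/u[2]).astype(int);x0,y0=max(u[0]-50,0),max(u[1]-55,0);print(f,u,x0,y0)
    crops.append(cv2.resize(im[y0:y0+110,x0:x0+100],None,fx=4,fy=4,interpolation=cv2.INTER_CUBIC)[:440,:400])
c=np.zeros((440,800,3),np.uint8);
for i,k in enumerate(crops): c[:k.shape[0],400*i:400*i+k.shape[1]]=k
cv2.imwrite('pics/cmp2.png',c)
E
```

```text
t 26.1 pos [ 0.6004 -0.0032  0.1019] jaw 14.42 tilt [ 0.027  -0.0166 -0.9995] F [ 0.29  0.02 -0.79] M [-0.118  0.084 -0.017] w 0.6526 q [-0.52  0.45  0.52  1.92 -0.27  0.82  0.39]
wv [280 212] 230 157
wu [307  83] 257 28
```

View pics/cmp2.png

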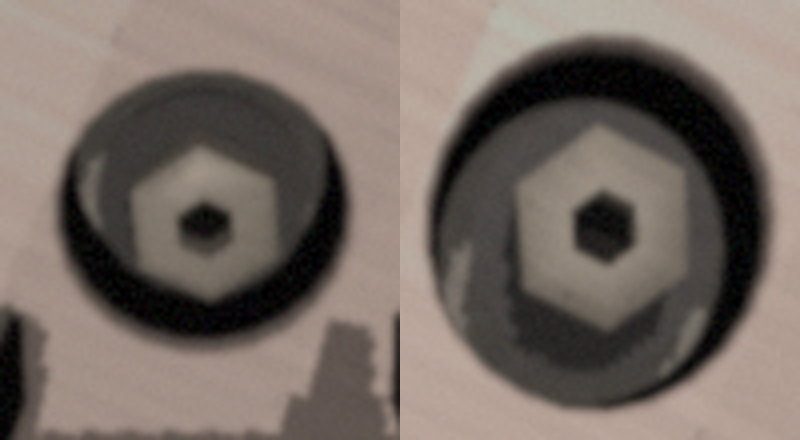

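```bash
python3 - <<'E'
from h import *
import pickle
A=pickle.load(open('wv.pkl','rb'));B=pickle.load(open('wu.pkl','rb'))
def px(v,x,y): return ((230 if v is A else 257)+(x+.5)/4-.5,(157 if v is A else 28)+(y+.5)/4-.5)
def tri(pa,pb):
    oa,da=ray("wrist",*pa,A);ob,db=ray("wrist",*pb,B);da/=np.linalg.norm(da);db/=np.linalg.norm(db)
    x,*_=np.linalg.lstsq(np.c_[da,-db],ob-oa,rcond=None);return (oa+da*x[0]+ob+db*x[1])/2
va=[(202,145),(276,180),(279,265),(209,302),(138,268),(130,189)]
vb=[(200,125),(285,170),(288,284),(207,332),(119,291),(117,183)]
P=[tri(px(A,*a),px(B,*b)) for a,b in zip(va,vb)];print(np.round(P,4),np.mean(P,axis=0))
ra=[(204,70),(350,210),(204,350),(58,210)];rb=[(200,37),(370,223),(200,409),(30,223)]
Q=[tri(px(A,*a),px(B,*b)) for a,b in zip(ra,rb)];print(np.round(Q,4),np.mean(Q,axis=0))
def fitc(v,pts,z):
    W=np.array([onz("wrist",*px(v,*p),z,v)[:2] for p in pts]);M=np.c_[2*W,np.ones(len(W))];s=np.linalg.lstsq(M,(W**2).sum(1),rcond=None)[0];return s[:2],np.sqrt(s[2]+s[0]**2+s[1]**2)
for z in (.043,.045): print(z,fitc(A,ra,z),fitc(B,rb,z))
for z in (.05,.053,.055): print(z,[ (lambda W:(W.mean(0),np.linalg.norm(W-W.mean(0),axis=1).mean()))(np.array([onz("wrist",*px(v,*p),z,v)[:2] for p in L])) for v,L in((A,va),(B,vb))])
E
```

```text
[[ 0.5946  0.0199  0.0479]
 [ 0.611   0.0166  0.0486]
 [ 0.6169 -0.0012  0.0483]
 [ 0.6048 -0.0128  0.0485]
 [ 0.588  -0.0098  0.0464]
 [ 0.5827  0.0072  0.048 ]] [0.59966361 0.00331574 0.04795339]
[[ 0.5912  0.0342  0.0433]
 [ 0.6289  0.0129  0.0439]
 [ 0.6075 -0.0261  0.0428]
 [ 0.5691 -0.0024  0.043 ]] [0.5991715  0.00465853 0.04325531]
0.043 (array([0.59941281, 0.0040938 ]), np.float64(0.03105733831791717)) (array([0.5993627 , 0.00407813]), np.float64(0.031129225974940795))
0.045 (array([0.59922588, 0.00467356]), np.float64(0.03079382604296665)) (array([0.59924329, 0.00380934]), np.float64(0.030854605962827235))
0.05 [(array([0.59960572, 0.0039481 ]), np.float64(0.017228300775632834)), (array([0.59944713, 0.00304333]), np.float64(0.017272244142654502))]
0.053 [(array([0.59931423, 0.00484627]), np.float64(0.017002324573640294)), (array([0.59926116, 0.00264143]), np.float64(0.017036400114131614))]
0.055 [(array([0.5991199 , 0.00544505]), np.float64(0.01685167377231191)), (array([0.59913717, 0.00237349]), np.float64(0.016879170761783018))]
```

```bash
python3 - <<'E'
from h import *
import pickle
A=pickle.load(open('wv.pkl','rb'));B=pickle.load(open('wu.pkl','rb'))
out=[]
for f,s,x0,y0 in(('wv',A,230,157),('wu',B,257,28)):
    g=cv2.cvtColor(cv2.imread(f'pics/{f}.png'),cv2.COLOR_BGR2GRAY)[y0:y0+85 if f=='wv' else y0+110,x0:x0+100]
    S=8;G=cv2.resize(g,None,fx=S,fy=S,interpolation=cv2.INTER_CUBIC)
    G=cv2.GaussianBlur(G,(0,0),3)
    c0=(int(51*S),int(56*S))
    th=104
    m=(G>th).astype(np.uint8)
    # hex: component containing a point left of hole
    n,l,st,ce=cv2.connectedComponentsWithStats(m,connectivity=4)
    lab=[i for i in range(1,n) if st[i,0]>0 and st[i,1]>0 and st[i,0]+st[i,2]<G.shape[1] and st[i,1]+st[i,3]<G.shape[0] and st[i,4]>3000]
    print(f,[(st[i].tolist()) for i in lab])
    i=max(lab,key=lambda k:st[k,4]);cn=cv2.findContours((l==i).astype(np.uint8),cv2.RETR_CCOMP,cv2.CHAIN_APPROX_NONE)
    o=max(cn[0],key=cv2.contourArea);hull=cv2.convexHull(o);M=cv2.moments(hull);hc=(M['m10']/M['m00'],M['m01']/M['m00'])
    # hole
    inn=[c for c,h in zip(cn[0],cn[1][0]) if h[3]>=0 and cv2.contourArea(c)>500];c=max(inn,key=cv2.contourArea);M=cv2.moments(c);oc=(M['m10']/M['m00'],M['m01']/M['m00'])
    # opening: complement of plate comp
    p=(G>115).astype(np.uint8);hexfill=np.zeros_like(p);cv2.drawContours(hexfill,[hull],-1,1,-1);hexfill=cv2.dilate(hexfill,np.ones((25,25)))
    d=((p==0)|(hexfill>0)).astype(np.uint8);d=cv2.morphologyEx(d,cv2.MORPH_OPEN,np.ones((41,41)))
    cs=max(cv2.findContours(d,0,cv2.CHAIN_APPROX_NONE)[0],key=cv2.contourArea);e=cv2.fitEllipse(cv2.convexHull(cs))
    V=cv2.cvtColor(G,cv2.COLOR_GRAY2BGR);cv2.drawContours(V,[hull],-1,(0,0,255),1);cv2.drawContours(V,[c],-1,(0,255,0),1);cv2.ellipse(V,e,(255,0,0),1);out.append(cv2.resize(V,None,fx=.5,fy=.5))
    to=lambda q:(x0+(q[0]+.5)/S-.5,y0+(q[1]+.5)/S-.5)
    print(f,"hex",to(hc),"hole",to(oc),"open",to(e[0]),e)
W=np.zeros((440,800,3),np.uint8)
for k,o in enumerate(out): W[:o.shape[0],400*k:400*k+o.shape[1]]=o
cv2.imwrite('pics/seg.png',W)
E
```

```text
wv [[271, 297, 269, 280, 42923]]
wv hex (280.487354357719, 211.35941976325256) hole (280.9969113846619, 213.79510753020742) open (280.4809150695801, 209.25884628295898) ((407.3473205566406, 421.5707702636719), (566.584716796875, 598.30078125), 86.0060806274414)
wu [[238, 252, 329, 377, 77575]]
wu hex (307.14726321527337, 83.18039579344821) hole (307.6799806151391, 84.50732594066453) open (306.42435455322266, 83.49452590942383) ((398.89483642578125, 447.4562072753906), (691.0623779296875, 747.9142456054688), 7.967816352844238)
```

View pics/seg.png

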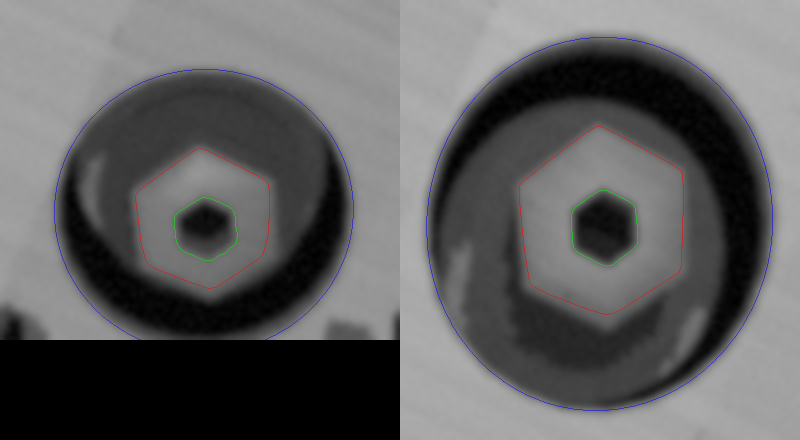

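```bash
python3 - <<'E'
from h import *
import pickle
A=pickle.load(open('wv.pkl','rb'));B=pickle.load(open('wu.pkl','rb'))
def tri(pa,pb):
    oa,da=ray("wrist",*pa,A);ob,db=ray("wrist",*pb,B);da/=np.linalg.norm(da);db/=np.linalg.norm(db)
    x,*_=np.linalg.lstsq(np.c_[da,-db],ob-oa,rcond=None);return (oa+da*x[0]+ob+db*x[1])/2
print("hole",tri((281.0,213.8),(307.68,84.5)),"open",tri((280.48,209.3),(306.42,83.5)),tri((281.,209.6),(306.9,83.75)))
# plate screws / ring as a height check: view B/A plate screw
E
python3 - <<'E'
import cv2,numpy as np
a=cv2.imread('pics/wv.png');b=cv2.imread('pics/wu.png')
cv2.imwrite('pics/ab.png',np.hstack([cv2.resize(a,(400,300)),cv2.resize(b,(400,300))]))
E
```

```text
hole [0.5995129  0.00366818 0.05126049] open [0.59887824 0.00513193 0.04363222] [0.59930124 0.00503485 0.04382813]
```

View pics/ab.png

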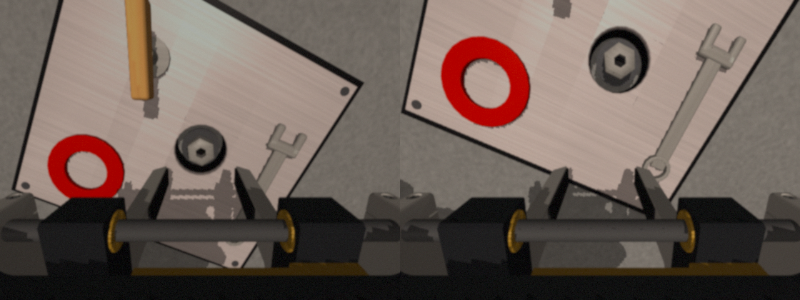

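```bash
python3 - <<'E'
from h import *
c=np.array([.598,.003,.045])
th=np.linspace(0,2*np.pi,721);R=np.array([proj("side",c+[.031*np.cos(t),.031*np.sin(t),0]) for t in th])
pc=proj("side",c);print(pc,R[:,1].min(),R[:,1].max(),(R[:,1].min()+R[:,1].max())/2,R[:,0].min(),R[:,0].max())
print("row/mm",(proj("side",c)-proj("side",c+[0,0,.01]))/10)
# ellipse+hole numerically for each side image
for f in("side0","sm","so","sp"):
    g=cv2.cvtColor(cv2.imread(f"pics/{f}.png"),cv2.COLOR_BGR2GRAY)[195:240,275:320];S=13
    G=cv2.resize(g,None,fx=S,fy=S,interpolation=cv2.INTER_CUBIC)
    col=G[:,297-6:297+6].mean(1);print(f,"mid column profile",[int(v) for v in col[120:430:10]])
E
```

```text
[296.63446998 215.59821418] 206.62570630369464 224.872559677903 215.74913299079884 284.42028208068734 308.8488025936678
row/mm [-0.00994518  0.26364885]
side0 mid column profile [184, 185, 182, 165, 129, 99, 70, 42, 23, 18, 18, 18, 18, 16, 22, 55, 104, 136, 133, 101, 72, 68, 90, 132, 158, 149, 136, 141, 165, 189, 188]
sm mid column profile [190, 192, 189, 171, 134, 103, 73, 42, 24, 15, 18, 22, 19, 17, 24, 57, 107, 142, 139, 105, 74, 70, 93, 137, 164, 155, 141, 146, 172, 195, 196]
so mid column profile [113, 113, 113, 114, 114, 103, 75, 41, 23, 41, 86, 128, 143, 121, 88, 72, 84, 112, 151, 167, 152, 133, 104, 86, 81, 81, 82, 117, 168, 200, 201]
sp mid column profile [112, 113, 114, 115, 113, 102, 74, 50, 59, 80, 89, 82, 77, 71, 90, 131, 165, 162, 148, 122, 98, 85, 83, 80, 70, 58, 57, 78, 106, 121, 121]
```

```bash
python3 - <<'E'
from h import *
import pickle
A=pickle.load(open('wr.pkl','rb'));B=pickle.load(open('ws.pkl','rb'))
def tri(pa,pb):
    oa,da=ray("wrist",*pa,A);ob,db=ray("wrist",*pb,B);da/=np.linalg.norm(da);db/=np.linalg.norm(db)
    x,*_=np.linalg.lstsq(np.c_[da,-db],ob-oa,rcond=None);return (oa+da*x[0]+ob+db*x[1])/2
E=[];Hh=[];O=[]
for f,(x0,y0,x1,y1) in (('wr',(262,150,330,215)),('ws',(268,35,345,115))):
    im=cv2.imread(f'pics/{f}.png');b,g,rr=[im[:,:,i].astype(int) for i in range(3)]
    m=((rr>110)&(g<60)).astype(np.uint8);c=max(cv2.findContours(m,0,1)[0],key=cv2.contourArea);e=cv2.fitEllipse(c);E.append(e[0]);print(f,"ring",e)
    gr=cv2.cvtColor(im,cv2.COLOR_BGR2GRAY)[y0:y1,x0:x1];S=8;G=cv2.GaussianBlur(cv2.resize(gr,None,fx=S,fy=S,interpolation=cv2.INTER_CUBIC),(0,0),3)
    to=lambda q:(x0+(q[0]+.5)/S-.5,y0+(q[1]+.5)/S-.5)
    d=(G<110).astype(np.uint8);c=max(cv2.findContours(d,0,1)[0],key=cv2.contourArea);e=cv2.fitEllipse(cv2.convexHull(c));O.append(to(e[0]));print("open",O[-1],e[1])
    k=(G<70).astype(np.uint8);n,l,st,ce=cv2.connectedComponentsWithStats(k)
    cand=[i for i in range(1,n) if 500<st[i,4]<12000 and np.hypot(*(ce[i]-np.array(e[0])))<80];print([(st[i].tolist(),to(ce[i])) for i in cand]);
    i=min(cand,key=lambda i:np.hypot(*(ce[i]-np.array(e[0]))));Hh.append(to(ce[i]))
print("ring",tri(*E),"open",tri(*O),"hole",tri(*Hh))
E
```

```text
wr ring ((171.4132843017578, 206.62074279785156), (72.89707946777344, 81.45030212402344), 118.81985473632812)
open (295.24718475341797, 183.18891525268555) (446.22943115234375, 463.2628173828125)
[([235, 252, 77, 72, 4258], (np.float64(295.694662987318), np.float64(185.54741075622357)))]
ws ring ((166.41197204589844, 99.83089447021484), (84.6634750366211, 96.67035675048828), 144.9439239501953)
open (304.6180992126465, 74.6457405090332) (509.1214904785156, 554.3128051757812)
[([262, 277, 81, 92, 5753], (np.float64(305.36054015296367), np.float64(74.82299452459586)))]
ring [ 0.47345068 -0.0495241   0.04823287] open [0.59894907 0.0050789  0.04328965] hole [0.59934909 0.00401834 0.050078  ]
```

Request:
send_rows:
  grip: [0, 0, 0, 0, 0]
  travel:
    - [-0.01, 0.01, 0.035]
    - [-0.035, 0.035, 0.005]
    - [-0.025, 0.035, 0]
    - [-0.006, 0.012, 0]
    - [0, 0, 0]
  roll: [-0.01, -0.01, 0, 0, 0]

```text
time_s: 26.65
eef_pos: [0.5242, 0.0854, 0.1464]
eef_rot: [0.552, -0.547, 0.433, -0.457]
wrist_force: [-0.4, 0.4, 0.2]
grip_width: 0.499
```

```bash
python3 - <<'E'
from h import *
s=show();im=save('wrist','wx.png')
E
```

```text
t 26.65 pos [0.5242 0.0854 0.1464] jaw 12.02 tilt [ 0.0306 -0.0168 -0.9994] F [-0.39  0.4   0.15] M [-0.103  0.113  0.065] w 0.4994 q [-0.77  0.27  0.56  2.03 -0.16  0.86  0.08]
```

View pics/wx.png

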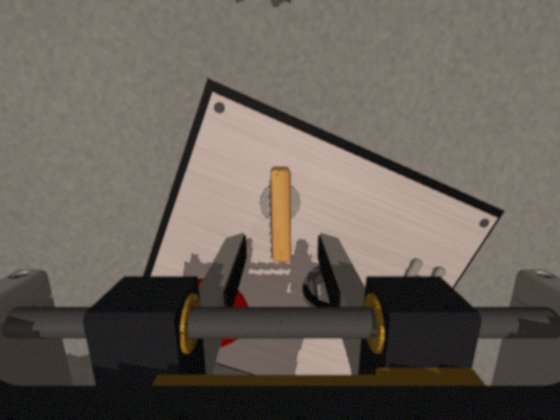

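Request:
send_rows:
  grip: [0, 0, 0, 0, -1, -1, -1, -1]
  travel:
    - [0, 0.0035, -0.03]
    - [0, 0, -0.03]
    - [0, 0, -0.016]
    - [0, 0, 0]
    - [0, 0, 0]
    - [0, 0, 0]
    - [0, 0, 0]
    - [0, 0, 0]
  roll: [0, 0, 0, 0, 0, 0, 0, 0]
  grip_force: 12

```text
time_s: 27.5
eef_pos: [0.5315, 0.0784, 0.0726]
eef_rot: [0.55, -0.543, 0.434, -0.463]
wrist_force: [-3.7, -1.7, 3.6]
grip_width: 0.194
```

```bash
python3 - <<'E'
from h import *
s=show()
E
```

```text
t 27.5 pos [0.5315 0.0784 0.0726] jaw 11.32 tilt [ 0.0379 -0.0179 -0.9991] F [-3.71 -1.66  3.64] M [-0.497  1.029 -0.023] w 0.1938 q [-0.7   0.39  0.51  2.08 -0.25  0.7   0.16]
```

Request:
send_rows:
  grip: [0, 0, 0]
  travel:
    - [0, 0, 0]
    - [0, 0, 0]
    - [-0.0075, 0.0105, -0.003]
  roll: [0, 0, 0]

```text
time_s: 27.8
eef_pos: [0.5253, 0.0886, 0.0709]
eef_rot: [0.551, -0.542, 0.434, -0.464]
wrist_force: [-0.2, 0.4, -0.8]
grip_width: 0.419
```

```bash
python3 - <<'E'
from h import *
s=show()
E
```

```text
t 27.8 pos [0.5253 0.0886 0.0709] jaw 11.23 tilt [ 0.0408 -0.0171 -0.999 ] F [-0.23  0.41 -0.78] M [-0.051  0.043  0.01 ] w 0.4191 q [-0.73  0.38  0.51  2.1  -0.25  0.69  0.14]
```

Request:
send_rows:
  grip: [-1, -1, -1]
  travel:
    - [-0.001, 0, -0.002]
    - [0, 0, 0]
    - [0, 0, 0]
  roll: [0, 0, 0]
  grip_force: 12

```text
time_s: 28.1
eef_pos: [0.5226, 0.0912, 0.0682]
eef_rot: [0.551, -0.543, 0.433, -0.462]
wrist_force: [1.5, -0.1, 0.6]
grip_width: 0.234
```

```bash
python3 - <<'E'
from h import *
s=show()
E
```

```text
t 28.1 pos [0.5226 0.0912 0.0682] jaw 11.42 tilt [ 0.0397 -0.0165 -0.9991] F [ 1.51 -0.11  0.57] M [ 0.001 -0.22   0.015] w 0.234 q [-0.73  0.39  0.51  2.1  -0.25  0.68  0.14]
```

Request:
send_rows:
  grip: [-1, -1]
  travel:
    - [0.001, -0.0015, 0]
    - [0, 0, 0]
  roll: [0, 0]

```text
time_s: 28.3
eef_pos: [0.5237, 0.09, 0.0683]
eef_rot: [0.552, -0.543, 0.433, -0.462]
wrist_force: [-1.5, 1.4, 0.3]
grip_width: 0.176
```

```bash
python3 - <<'E'
from h import *
s=show()
E
```

```text
t 28.3 pos [0.5237 0.09   0.0683] jaw 11.46 tilt [ 0.0396 -0.0161 -0.9991] F [-1.54  1.45  0.25] M [0.384 0.493 0.086] w 0.1761 q [-0.73  0.39  0.51  2.1  -0.25  0.68  0.14]
```

Request:
send_rows:
  grip: [-1, -1, -1, -1]
  travel:
    - [0, 0, 0]
    - [0, 0, 0]
    - [0, 0, 0]
    - [0, 0, 0]
  roll: [-0.018, -0.018, -0.018, 0]

```text
time_s: 28.7
eef_pos: [0.5235, 0.0901, 0.0683]
eef_rot: [0.529, -0.522, 0.458, -0.487]
wrist_force: [-1.7, 1.9, 2.1]
grip_width: 0.178
```

```bash
python3 - <<'E'
from h import *
s=show();im=save('side','sy.png');cv2.imwrite('pics/syc.png',cv2.resize(im[160:240,225:325,::-1],None,fx=7,fy=7,interpolation=cv2.INTER_CUBIC))
for f in("sp","sy"):
    g=cv2.cvtColor(cv2.imread(f"pics/{f}.png"),cv2.COLOR_BGR2GRAY)[195:240,275:320];S=13
    G=cv2.resize(g,None,fx=S,fy=S,interpolation=cv2.INTER_CUBIC);col=G[:,291:303].mean(1);print(f,[int(v) for v in col[120:430:10]])
show()
E
```

```text
t 28.7 pos [0.5235 0.0901 0.0683] jaw 6.11 tilt [ 0.0374 -0.0193 -0.9991] F [-1.65  1.92  2.06] M [0.466 0.526 0.136] w 0.1784 q [-0.75  0.39  0.53  2.1  -0.27  0.69  0.06]
sp [112, 113, 114, 115, 113, 102, 74, 50, 59, 80, 89, 82, 77, 71, 90, 131, 165, 162, 148, 122, 98, 85, 83, 80, 70, 58, 57, 78, 106, 121, 121]
sy [125, 116, 115, 112, 113, 102, 75, 55, 65, 82, 88, 83, 80, 74, 93, 134, 166, 156, 130, 104, 90, 84, 83, 80, 69, 58, 62, 107, 167, 201, 200]
t 28.75 pos [0.5235 0.0901 0.0683] jaw 6.18 tilt [ 0.0374 -0.0193 -0.9991] F [-1.75  2.18  1.52] M [0.466 0.565 0.111] w 0.1783 q [-0.75  0.39  0.53  2.1  -0.27  0.69  0.06]
```

View pics/syc.png

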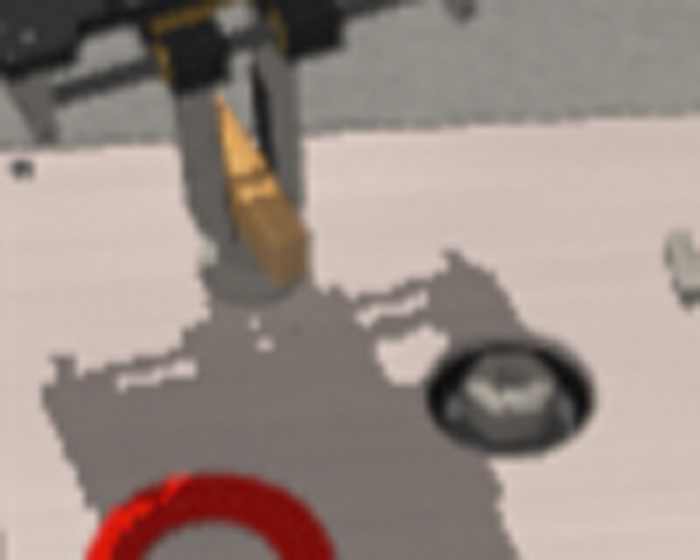

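Request:
send_rows:
  grip: [0, 0, 0, 0, 0, 0, 0, 0]
  travel:
    - [0, 0, 0]
    - [0, 0, 0]
    - [0, 0, 0.01]
    - [0, 0, 0.04]
    - [0, 0, 0.045]
    - [-0.02, 0.02, 0.04]
    - [-0.03, 0.045, 0]
    - [-0.02, 0.045, 0]
  roll: [0, 0, 0, 0, 0, 0, 0, 0]

```text
time_s: 29.55
eef_pos: [0.4547, 0.1924, 0.2116]
eef_rot: [0.526, -0.519, 0.461, -0.492]
wrist_force: [1.4, 0.4, -0.4]
grip_width: 0.504
```

```bash
python3 - <<'E'
from h import *
s=show();im=save('side','sz.png');cv2.imwrite('pics/szc.png',cv2.resize(im[155:235,230:320,::-1],None,fx=7,fy=7,interpolation=cv2.INTER_CUBIC))
im=save('top','tz.png')
E
```

```text
t 29.55 pos [0.4547 0.1924 0.2116] jaw 5.34 tilt [ 0.0394 -0.0221 -0.999 ] F [ 1.38  0.42 -0.38] M [-0.002  0.072  0.017] w 0.5035 q [-1.08  0.1   0.56  2.04 -0.02  0.99 -0.42]
```

View pics/szc.png

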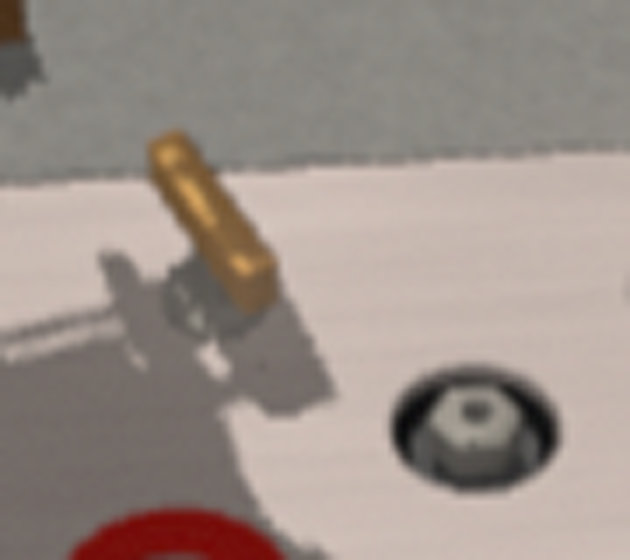

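View pics/tz.png

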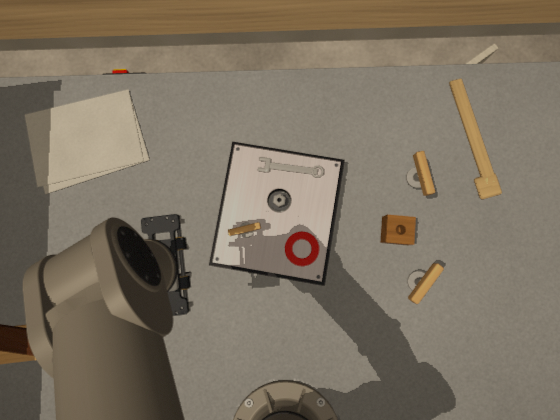

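```bash
python3 - <<'E'
from h import *
for f in("side0","so","sz"):
    g=cv2.cvtColor(cv2.imread(f"pics/{f}.png"),cv2.COLOR_BGR2GRAY)[195:240,275:320];S=13
    G=cv2.resize(g,None,fx=S,fy=S,interpolation=cv2.INTER_CUBIC);col=G[:,289:303].mean(1);print(f,[(y,int(col[y])) for y in range(120,430,8)])
    cv2.imwrite(f"pics/G_{f}.png",G)
gs=[cv2.imread(f"pics/G_{f}.png")[120:430,100:500] for f in("side0","sz")]
cv2.imwrite("pics/G2.png",np.hstack(gs))
E
```

```text
side0 [(120, 184), (128, 185), (136, 184), (144, 179), (152, 158), (160, 129), (168, 102), (176, 82), (184, 60), (192, 37), (200, 24), (208, 18), (216, 18), (224, 18), (232, 18), (240, 18), (248, 16), (256, 19), (264, 30), (272, 63), (280, 104), (288, 132), (296, 140), (304, 122), (312, 95), (320, 72), (328, 66), (336, 79), (344, 107), (352, 139), (360, 158), (368, 152), (376, 141), (384, 136), (392, 144), (400, 165), (408, 185), (416, 190), (424, 188)]
so [(120, 113), (128, 113), (136, 113), (144, 114), (152, 114), (160, 114), (168, 105), (176, 87), (184, 62), (192, 34), (200, 22), (208, 34), (216, 69), (224, 102), (232, 134), (240, 143), (248, 127), (256, 99), (264, 80), (272, 72), (280, 84), (288, 105), (296, 138), (304, 161), (312, 166), (320, 153), (328, 139), (336, 114), (344, 94), (352, 85), (360, 81), (368, 80), (376, 80), (384, 94), (392, 126), (400, 168), (408, 194), (416, 203), (424, 199)]
sz [(120, 185), (128, 186), (136, 185), (144, 181), (152, 159), (160, 130), (168, 101), (176, 82), (184, 66), (192, 76), (200, 105), (208, 130), (216, 134), (224, 115), (232, 90), (240, 75), (248, 70), (256, 85), (264, 108), (272, 138), (280, 157), (288, 153), (296, 134), (304, 114), (312, 97), (320, 85), (328, 82), (336, 79), (344, 78), (352, 75), (360, 66), (368, 56), (376, 55), (384, 75), (392, 112), (400, 159), (408, 187), (416, 195), (424, 190)]
```

View pics/G2.png

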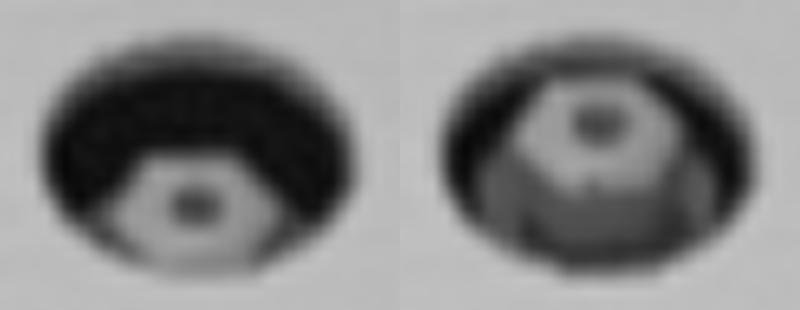

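Request:
send_rows:
  grip: [0, 0, 0, 0, 0]
  travel:
    - [0.025, -0.035, 0]
    - [0.025, -0.04, -0.01]
    - [0.015, -0.025, -0.03]
    - [0, 0, -0.03]
    - [0, 0, 0]
  roll: [0, 0, 0, 0, 0]

```text
time_s: 30.15
eef_pos: [0.5216, 0.0945, 0.144]
eef_rot: [0.532, -0.52, 0.456, -0.489]
wrist_force: [-0.4, 0.8, 0.9]
grip_width: 0.493
```

```bash
python3 - <<'E'
from h import *
s=show()
E
```

```text
t 30.15 pos [0.5216 0.0945 0.144 ] jaw 6.19 tilt [ 0.0456 -0.0185 -0.9988] F [-0.36  0.84  0.92] M [-0.1    0.111 -0.001] w 0.4935 q [-0.85  0.27  0.62  2.05 -0.17  0.84 -0.03]
```

Request:
send_rows:
  grip: [0, 0, 0]
  travel:
    - [0.002, -0.0045, -0.03]
    - [0, 0, -0.025]
    - [0, 0, -0.012]
  roll: [0, 0, 0]

```text
time_s: 30.45
eef_pos: [0.5262, 0.0905, 0.0805]
eef_rot: [0.534, -0.518, 0.455, -0.489]
wrist_force: [0.2, -0.2, 0.2]
grip_width: 0.501
```

```bash
python3 - <<'E'
from h import *
s=show()
E
```

```text
t 30.45 pos [0.5262 0.0905 0.0805] jaw 6.17 tilt [ 0.0502 -0.0162 -0.9986] F [ 0.2  -0.18  0.21] M [-0.024  0.035  0.004] w 0.5007 q [-0.78  0.37  0.57  2.1  -0.27  0.7   0.06]
```

Request:
send_rows:
  grip: [-1, -1, -1]
  travel:
    - [-0.002, 0, -0.01]
    - [0, 0, -0.002]
    - [0, 0, 0]
  roll: [0, 0, 0]
  grip_force: 12

```text
time_s: 30.75
eef_pos: [0.5246, 0.0915, 0.0698]
eef_rot: [0.534, -0.518, 0.455, -0.489]
wrist_force: [0.0, 0.1, -0.3]
grip_width: 0.284
```

```bash
python3 - <<'E'
from h import *
s=show()
E
```

```text
t 30.75 pos [0.5246 0.0915 0.0698] jaw 6.24 tilt [ 0.0508 -0.0153 -0.9986] F [ 0.04  0.12 -0.34] M [-0.113  0.051 -0.033] w 0.2837 q [-0.77  0.39  0.56  2.11 -0.28  0.67  0.07]
```

Request:
send_rows:
  grip: [-1, -1, -1]
  travel:
    - [0, -0.001, -0.001]
    - [0, 0, 0]
    - [0, 0, 0]
  roll: [0, 0, 0]

```text
time_s: 31.05
eef_pos: [0.5243, 0.091, 0.0701]
eef_rot: [0.535, -0.518, 0.455, -0.489]
wrist_force: [-0.7, -0.8, -6.3]
grip_width: 0.184
```

```bash
python3 - <<'E'
from h import *
s=show()
E
```

```text
t 31.05 pos [0.5243 0.091  0.0701] jaw 6.28 tilt [ 0.0507 -0.0143 -0.9986] F [-0.65 -0.76 -6.28] M [-0.237  0.451  0.065] w 0.1836 q [-0.77  0.39  0.56  2.11 -0.28  0.67  0.08]
```

Request:
send_rows:
  grip: [-1, -1, -1, -1]
  travel:
    - [0, 0, -0.0005]
    - [0, 0, 0]
    - [0, 0, 0]
    - [0, 0, 0]
  roll: [-0.02, -0.02, -0.016, 0]

```text
time_s: 31.45
eef_pos: [0.5244, 0.0909, 0.07]
eef_rot: [-0.51, 0.495, -0.48, 0.514]
wrist_force: [-1.4, -0.4, -1.2]
grip_width: 0.18
```

```bash
python3 - <<'E'
from h import *
s=show()
E
```

```text
t 31.45 pos [0.5244 0.0909 0.07  ] jaw 0.75 tilt [ 0.0495 -0.019  -0.9986] F [-1.44 -0.4  -1.24] M [-0.082  0.462  0.059] w 0.1797 q [-0.79  0.39  0.59  2.11 -0.3   0.68 -0.01]
```

Request:
send_rows:
  grip: [0, 0, 0, 0, 0, 0, 0, 0, 0]
  travel:
    - [0, 0, 0]
    - [0, 0, 0]
    - [0, 0, 0]
    - [0, 0, 0.02]
    - [0, 0, 0.04]
    - [0, 0, 0.045]
    - [-0.02, 0.02, 0.04]
    - [-0.03, 0.045, 0]
    - [-0.02, 0.045, 0]
  roll: [0, 0, 0, 0, 0, 0, 0, 0, 0]

```text
time_s: 32.35
eef_pos: [0.4569, 0.1959, 0.2217]
eef_rot: [-0.508, 0.492, -0.481, 0.518]
wrist_force: [1.4, 0.2, -0.5]
grip_width: 0.497
```

```bash
python3 - <<'E'
from h import *
s=show();im=save('side','saa.png');save('top','taa.png')
cv2.imwrite('pics/saac.png',cv2.resize(im[155:235,230:320,::-1],None,fx=7,fy=7,interpolation=cv2.INTER_CUBIC))
for f in("sz","saa"):
    g=cv2.cvtColor(cv2.imread(f"pics/{f}.png"),cv2.COLOR_BGR2GRAY)[195:240,275:320];S=13
    G=cv2.resize(g,None,fx=S,fy=S,interpolation=cv2.INTER_CUBIC);col=G[:,289:303].mean(1);print(f,[(y,int(col[y])) for y in range(160,410,6)])
E
```

```text
t 32.35 pos [0.4569 0.1959 0.2217] jaw 0.08 tilt [ 0.0532 -0.0193 -0.9984] F [ 1.4   0.17 -0.51] M [0.023 0.075 0.042] w 0.4972 q [-1.15  0.09  0.63  2.04 -0.01  1.   -0.52]
sz [(160, 130), (166, 106), (172, 93), (178, 77), (184, 66), (190, 71), (196, 89), (202, 113), (208, 130), (214, 136), (220, 127), (226, 109), (232, 90), (238, 78), (244, 70), (250, 72), (256, 85), (262, 101), (268, 124), (274, 144), (280, 157), (286, 156), (292, 144), (298, 130), (304, 114), (310, 99), (316, 91), (322, 84), (328, 82), (334, 79), (340, 79), (346, 77), (352, 75), (358, 69), (364, 60), (370, 55), (376, 55), (382, 66), (388, 93), (394, 123), (400, 159), (406, 181)]
saa [(160, 128), (166, 103), (172, 89), (178, 84), (184, 91), (190, 111), (196, 134), (202, 149), (208, 148), (214, 131), (220, 106), (226, 82), (232, 68), (238, 68), (244, 73), (250, 82), (256, 102), (262, 122), (268, 141), (274, 151), (280, 152), (286, 149), (292, 138), (298, 126), (304, 113), (310, 96), (316, 84), (322, 78), (328, 79), (334, 79), (340, 79), (346, 76), (352, 72), (358, 64), (364, 53), (370, 48), (376, 51), (382, 65), (388, 93), (394, 123), (400, 158), (406, 180)]
```

View pics/saac.png

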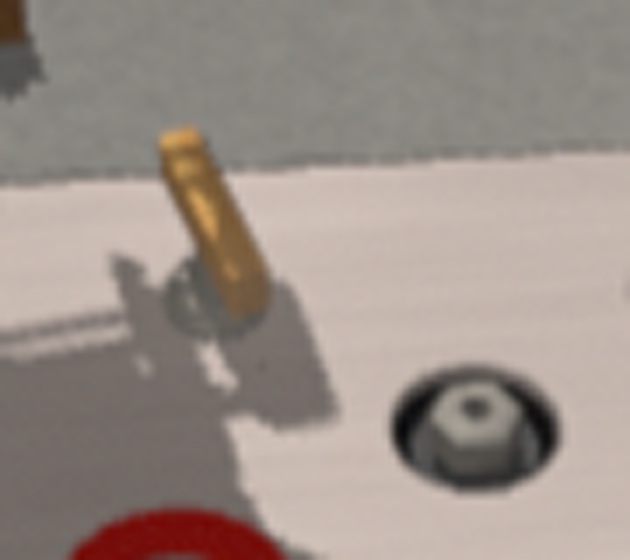

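```bash
python3 - <<'E'
from h import *
import pickle
s=r.read_state();im=save('wrist','wab.png');pickle.dump(s,open('wab.pkl','wb'))
a=cv2.imread('pics/sm.png')[180:215,240:285];b=cv2.imread('pics/saa.png')[180:215,240:285]
cv2.imwrite('pics/colcmp.png',np.hstack([cv2.resize(x,None,fx=8.8,fy=8.8,interpolation=cv2.INTER_CUBIC) for x in(a,b)]))
E
```

```text
(no output)
```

View pics/wab.png

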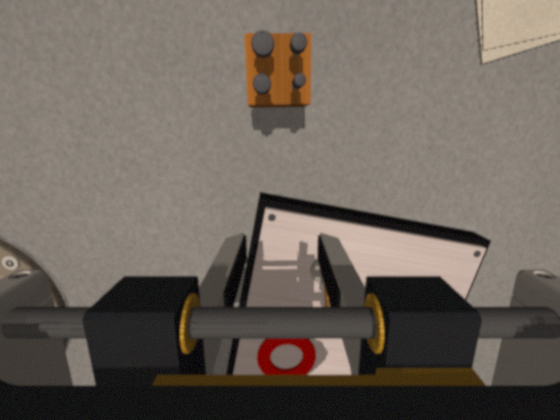

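View pics/colcmp.png

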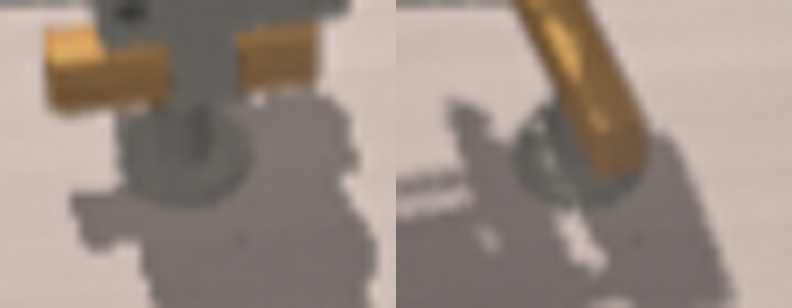

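```bash
python3 - <<'E'
from h import *
show();print(r.hand_in())
E
```

```text
t 32.5 pos [0.4568 0.1979 0.2209] jaw 0.46 tilt [ 0.0524 -0.02   -0.9984] F [0.41 0.32 0.15] M [-0.067  0.101  0.068] w 0.501 q [-1.15  0.09  0.63  2.03 -0.01  1.   -0.51]
the job is handed in; nothing more can be done
None
```

I put the small key down the bore into the square drive until its collar sat on the plate. I then turned it about 83° clockwise in all, including two small corrections. It was left standing home, and I handed in at 32.5 s with the gripper open and clear of everything.

**Nut height:** the side view puts the nut about 9.6 to 10.3 mm above the plate. The wrist-camera stereo checks were made before the corrections. Carried forward by the extra turn, they give about 10 to 12 mm, so I would trust the height only to about ±1.5 mm.

**Key seating:** in the side view after the last turn, the collar is where it was when the key was first seated, within about 1 mm.

**Ring and wrench:** the arm touched neither of them, and both lay in place in the last views where I could see them.

**What went less well:**
- **Force on seating:** the wrist force reached 37.7 N for one step as the collar landed, under the 40 N limit but close to it.
- **Tool tilt:** the tool slowly tilted by up to about 3° during moves. I straightened it once by pushing the arm against its inner reach limit. The last two turns were made with the tool tilted and a light 12 N grip.
- **Finding the bore axis:** I aimed the key by the cameras and followed small side forces on the way down. I did not feel for opposite walls first, and the square went in at the camera-measured angle.

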